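Put the printing blocks away in their locked channel

TASK

Put all the printing blocks away in the wooden storage channel, including the one still clamped in the carving vise, and lock them in. Squeeze the two collar tabs together and turn the collar to swing the gate fully open; slide the jaw of the vise back to free the clamped block and lift it out; slide every block in at the mouth of the channel, flat and grip upward with its 72 mm side across the channel, until it is wholly inside. Then squeeze and turn the collar back to swing the gate fully shut and let the tabs spring out so that it locks, and slide the jaw of the empty vise closed again; leave the jar of paint, the pine cone and the cup of brushes alone.

Things in the scene. Friction and masses are not known exactly. Their poses are not given: they have to be found in the camera images.
- mouth (a point): Wooden storage channel fixed on the bench: two side rails 75 mm apart inside (99 mm outside), 250 mm long, end stop, no floor (blocks slide on the bench), room for 4 blocks in a row; cheeks flare out 20 mm ahead of the mouth. Point: centre of the mouth, 7 mm above the bench; x runs into the channel (the stop is at x = 250 mm), y to the side of the collar, z up.
- channel_lips (a point): Point on the channel's centre line, half-way along (125 mm in), level with the tops of its two lips, 23 mm above the bench; axes as the mouth's. The lips reach inward over the blocks along both sides, underside 17.5 mm above the bench, gap between them 57 mm: a block goes in only through the mouth, its grip passing between the lips.
- collar (a point): Tab-lock collar carrying the gate; upright axis 30 mm before the mouth (-x), 95 mm to its +y side. Two upright grey tabs, 26 mm wide, 8 mm thick, 34 to 74 mm above the bench, outer faces 58 mm apart; disc 68 mm across under them, top 34 mm up. Point: on the axis, 55 mm above the bench. x: line from tab to tab (squeeze along it); the frame turns with the gate; z up.
- gate_end (a point): Free end of the aluminium gate arm, 112 mm from the collar's axis along the collar's -y, 17 mm above the bench. The arm is 12 mm wide, 8 to 26 mm above the bench. Shut, it lies across the mouth; axes as the collar's.
- gate (a joint): Angle of gate and collar: 0 = shut (arm across the mouth), 1.35 rad = fully open (arm pointing away from the channel, clear of the way in). Grows as the collar turns clockwise seen from above. It locks at both ends when the tabs spring out; it turns only while both tabs are pressed in by 4 mm or more. Light friction, stays where left.
- tab_a (a joint): Travel of the tab on the collar's +x side: 0 = out (sprung), 0.008 m = fully squeezed in; spring 2 N at first, 6 N when fully in.
- tab_b (a joint): Travel of the tab on the collar's -x side: 0 = out (sprung), 0.008 m = fully squeezed in; same spring.
- jaw_fin (a point): Upright wooden fin on the sliding jaw of the carving vise: 34 mm along x, 16 mm along y (pinch across y), 34 to 74 mm above the bench; point: its centre, 54 mm up. x: the direction in which the jaw opens; z up. The steel jaws are 90 mm wide, tops 34 mm above the bench; the sliding one hooks 7 mm over the edge of the clamped slab, the fixed one is plain.
- jaw (a joint): Opening of the sliding jaw: near 0 = closed on the block, 0.045 m = fully open; sliding friction about 2 N, stays where left. From about 0.015 m the block can be lifted straight out.
- block_1_mid (a point): Printing block: plywood slab 60 mm (its x) by 72 mm (y) by 14 mm thick, with an upright wooden grip on top, 34 mm (x) by 14 mm (y), rising 38 mm above the slab (52 mm overall); pinch the grip across y. Point: the centre, 26 mm above the underside; z up. About 0.22 kg. Lies loose on the bench, printing face down; may be absent.
- block_2_mid (a point): Printing block: plywood slab 60 mm (its x) by 72 mm (y) by 14 mm thick, with an upright wooden grip on top, 34 mm (x) by 14 mm (y), rising 38 mm above the slab (52 mm overall); pinch the grip across y. Point: the centre, 26 mm above the underside; z up. About 0.22 kg. Lies loose on the bench, printing face down; may be absent.
- block_3_mid (a point): Printing block: plywood slab 60 mm (its x) by 72 mm (y) by 14 mm thick, with an upright wooden grip on top, 34 mm (x) by 14 mm (y), rising 38 mm above the slab (52 mm overall); pinch the grip across y. Point: the centre, 26 mm above the underside; z up. About 0.22 kg. Lies loose on the bench, printing face down; may be absent.
- block_4_mid (a point): Printing block: plywood slab 60 mm (its x) by 72 mm (y) by 14 mm thick, with an upright wooden grip on top, 34 mm (x) by 14 mm (y), rising 38 mm above the slab (52 mm overall); pinch the grip across y. Point: the centre, 26 mm above the underside; z up. About 0.22 kg. At the start it lies between the jaws of the vise on the 12 mm thick bed, its x along the jaw's sliding direction; always present.
- paint_jar: Bystander: closed glass jar of paint, 56 mm across, 65 mm high; origin at the centre of its underside.
- pine_cone: Bystander: pine cone, about 52 mm across, 52 mm high; origin at the centre of its underside.
- brush_cup: Bystander: clear cup 72 mm across with brushes, about 175 mm high; origin at the centre of its underside.
Things that resemble listed ones, but are neither listed nor needed, are in the scene too. Leave any orange, red or turquoise look-alike of the part that bears block_4_mid alone.

How it is judged:
By the outcome, as a careful person would: the job done as asked, in the order asked, and still so for the second after the job is handed in, with the robot touching nothing.
Of block_1, block_2, block_3 only 2 to 3 are there at a start; the rules pass over those that are not, and their reading is None.
At some moment in a run one of block_1, block_2, block_3 may be knocked a few centimetres aside while the robot is not near it.
Once in a run the grip may slacken for a moment while it holds something.
It also fails if it takes over 210 s, if anything falls off the work surface, if the arm or the gripper's body presses on something with over 40 N, if the wrist force passes 120 N, or if a joint passes its speed limit or range.

ROBOT

A 6-joint arm with a two-finger parallel gripper is mounted at the origin on the work surface. World frame = base frame: x ahead of the robot, y to its left, z up, the work surface at z = 0. Lengths are in m, angles in degrees, forces in N, time in s.
With the tool pointing down it reaches from about 0.4 to 0.825 m from the base axis. Payload 7 kg.
Tool frame: the origin (TCP) lies at the very end of the fingers, on their centre line; the grasp point (between the pads) lies 19 mm behind it; x points along the fingers, y is the direction in which the jaws open and shut, and the axes are right-handed (so a half turn about x gives the same grasp; the last joint's range is limited). The gripper opens to 88 mm and grips with 3 to 60 N. Pads are 19 mm wide; open, the fingers measure 130 mm over their backs; the gripper's body (78 mm by 193 mm) begins 47 mm behind the grasp point.
Start: joints at [92.653, 20.546, 0.682, 0, -70.136, -16.507], TCP at [0.162, 0.655, 0.227] pointing down, gripper open.
Joint ranges: [-176.03, 176.03], [-82.01, 121.73], [-58.28, 71.71], [-173.87, 95.51], [-174.79, -0.11], [-173.66, 173.66]. Speed limits (degrees/s): [136.94, 136.94, 172.46, 180, 180, 180].

INTERFACE

Orientations are given as [roll, pitch, yaw] about the fixed x, y, z axes, in that order (R = Rz(yaw) Ry(pitch) Rx(roll)).
In Python, from plant import monitor, eyes, ticket gives the robot as it stands. The module is installed in compiled form; this text tells all that it offers.
- The arm moves only by the shell command python3 -m crank 'ROWS'. ROWS is JSON, a list of rows, each an object with "linear": the shift along the world's x, y, z in units of 60 mm (1.0 is 60 mm), a list of three; "rot": the turn, a rotation vector about the world's x, y, z in units of 5 degrees (1.0 is 5 degrees), a list of three; "hand": the opening, from 0 (shut) to 1 (fully open). In form: [{"linear": [tx, ty, tz], "rot": [ax, ay, az], "hand": hand}, ...]. A call has 1 to 20 rows; each row shifts and turns the pose as measured when the row begins; what a row does not reach is not made up. A row lasts 1/8 s, in which the tool goes at most 62.5 mm and 10.7 degrees, less where a joint would pass 70% of its speed; a pose out of reach is approached as far as the arm can. A call is refused whole if a number of a shift passes 1 or a number of a turn 1, either way. A call with a gripper value outside its range is refused whole. The fingers move at their own pace and stop on an object; the grip force is fixed at half the most. Time passes only in rows, so rows that do not move let the fingers close. It gives the time, the measured TCP pose, the force and the opening at its end, in the units of the state.
- monitor.get_obs(): the state, without advancing time (a new reading comes with each control period).
- eyes.snapshot(name): name is "scene" or "top"; returns a dict with "image" (480x640x3 uint8, red, green, blue), "depth" (480x640 float32, m along the optical axis (not along the pixel's ray), 0 where there is no reading), "K" (3x3 intrinsics, pixels), "k1" (the pictures are not rectified: a ray, as slopes to the right and down, at radius r is drawn at 1 + k1 r^2 times it, then the intrinsics apply), "camera_from_world" (4x4, takes a point from world to camera coordinates). Camera axes: x right, y up, looking along -z (the intrinsics and any distortion apply to the point x, -y, -z); pixel columns grow to the right and rows downward; lengths in m; the calibration is good to about 2 mm. A picture is of the moment at which its call begins.
- ticket.close_job(): hands the job in, once; it reports no verdict.
The state is a dict: "clock": time; "joint_pos": joint angles; "qvel": joint speeds; "tau": joint torques, N m; "tool_pos": TCP position; "orientation": TCP orientation; "force": force on the tool from outside, world axes, zero at the start; "moment": the same for the moment, N m; "opening": finger opening in m.
Only numpy, scipy, OpenCV 4.12 (cv2) and the standard library are available. Lean on these libraries where they do the work, as an engineer would, in place of code of your own. Each camera call takes 0.05 s, during which the arm holds its last target.

## Working session

There is one attempt and no reset: what is moved stays moved. The work goes in short steps, Python scripts to look and compute and a shell command to move; the robot and the scene stay as the last step left them, time stands still between calls to the robot, and variables do not carry over. Pictures are saved under pics/ and viewed, and the job is handed in when it is done.

```bash
mkdir -p pics; ls; python3 - <<'E'
from plant import monitor, eyes
import cv2,numpy as np
print(monitor.get_obs())
for n in ("scene","top"):
    s=eyes.snapshot(n); cv2.imwrite(f"pics/{n}0.png",s["image"][:,:,::-1]); print(n,s["K"],s["k1"],s["camera_from_world"])
E
```

```text
pics
{'clock': 0.0, 'joint_pos': array([ 9.26552854e+01,  2.05917714e+01,  6.34117844e-01, -2.09916940e-02,
       -7.01366617e+01, -1.65081931e+01]), 'qvel': array([-0.01754912,  0.0117582 ,  0.00812003,  0.03526295,  0.05803916,
        0.04395015]), 'tau': array([ 8.90422180e-04, -5.82717454e+01,  2.93053311e+01,  6.99704066e+00,
        7.08638050e-03, -1.61672356e-04]), 'tool_pos': array([0.16150437, 0.65488448, 0.22561877]), 'orientation': array([ 94.69230329,  89.9036417 , -99.16775312]), 'force': array([-0.55631833, -0.25068841, -0.22796599]), 'moment': array([-0.00486318, -0.0005012 , -0.00330162]), 'opening': 0.0875824788561916}
scene [[475.75234822   0.         325.08083434]
 [  0.         475.75234822 233.98136337]
 [  0.           0.           1.        ]] 0.0171889950700839 [[ 0.88325827  0.46870711 -0.0129801  -0.40972133]
 [-0.38643348  0.74333783  0.54600186  0.21411664]
 [ 0.26556355 -0.47724471  0.8376834  -1.27867157]
 [ 0.          0.          0.          1.        ]]
top [[433.58583952   0.         317.46441076]
 [  0.         433.58583952 247.39226506]
 [  0.           0.           1.        ]] 0.03700367951011378 [[ 0.00540349 -0.99997796  0.00385832 -0.06448198]
 [ 0.97874474  0.00607969  0.20499212 -0.50209505]
 [-0.20501106  0.00266864  0.97875602 -1.17745222]
 [ 0.          0.          0.          1.        ]]
```

View pics/scene0.png

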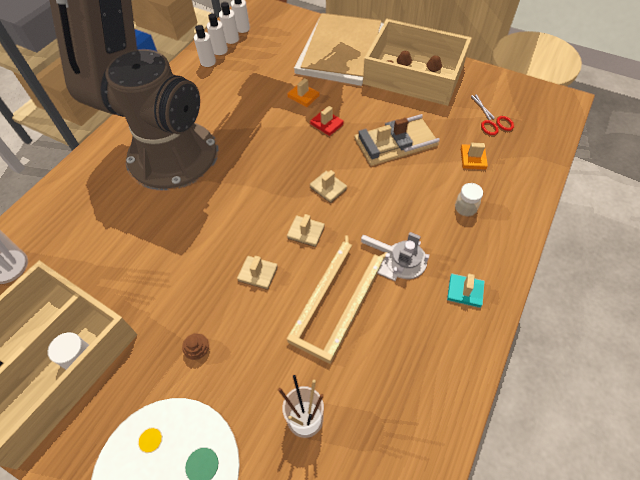

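View pics/top0.png

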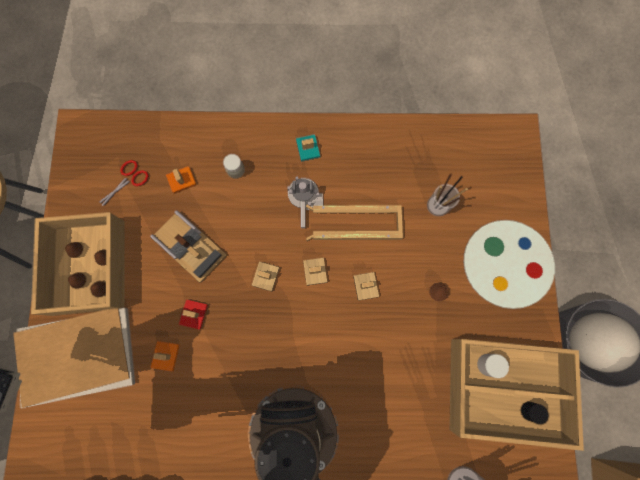

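The scene view shows three loose plain blocks at about (328,186), (306,230) and (257,272), the vise at (397,138), the channel at (340,300) and the collar at (408,257). The top view shows the same things. The orange, red and turquoise ones are look-alikes, so I'll leave them. Next I'll build the geometry helpers.

```bash
cat > h.py <<'E'
import numpy as np,cv2
from plant import monitor,eyes
def rays(s,uv):
    uv=np.asarray(uv,float).reshape(-1,1,2)
    n=cv2.undistortPoints(uv,s["K"],np.array([s["k1"],0,0,0,0.])).reshape(-1,2)
    T=s["camera_from_world"];R=T[:3,:3];c=-R.T@T[:3,3]
    d=np.c_[n[:,0],-n[:,1],-np.ones(len(n))]
    return c,d@R   # world, unit depth
def onplane(s,uv,z):
    c,d=rays(s,uv); t=(z-c[2])/d[:,2]; return c+d*t[:,None]
def cloud(s):
    v,u=np.mgrid[0:480,0:640]
    c,d=rays(s,np.c_[u.ravel(),v.ravel()])
    P=c+d*s["depth"].reshape(-1,1); P[s["depth"].ravel()==0]=np.nan
    return P.reshape(480,640,3)
def proj(s,P):
    P=np.asarray(P,float).reshape(-1,3);T=s["camera_from_world"]
    q=P@T[:3,:3].T+T[:3,3]; q=q*[1,-1,-1]
    return cv2.projectPoints(q.reshape(-1,1,3),np.zeros(3),np.zeros(3),s["K"],np.array([s["k1"],0,0,0,0.]))[0].reshape(-1,2)
def save(s,name,box=None,k=1):
    im=s["image"][:,:,::-1].copy()
    if box: im=im[box[1]:box[3],box[0]:box[2]]
    if k!=1: im=cv2.resize(im,None,fx=k,fy=k,interpolation=cv2.INTER_CUBIC)
    cv2.imwrite(f"pics/{name}.png",im)
E
python3 - <<'E'
from h import *
s=eyes.snapshot("top");t=eyes.snapshot("scene")
P=cloud(s);Q=cloud(t)
import pickle;pickle.dump((s,t),open("s0.pkl","wb"))
for u,v in [(200,380),(430,320),(266,277),(316,272),(366,287),(303,215),(365,208),(190,245)]: print((u,v),P[v,u].round(4))
for u,v in [(250,200),(130,250),(328,186)]: print((u,v),Q[v,u].round(4))
save(s,"t1",(140,120,420,320),2.8);save(t,"s1",(230,80,500,370),2)
print(onplane(s,[(190,245)],.0), proj(s,[[.162,.655,.227]]))
E
```

```text
(200, 380) [ 0.137   0.2611 -0.0015]
(430, 320) [ 0.3039 -0.384  -0.001 ]
(266, 277) [0.4173 0.0819 0.0505]
(316, 272) [ 0.4345 -0.0578  0.0354]
(366, 287) [ 0.3916 -0.198   0.0449]
(303, 215) [ 0.6052 -0.0185  0.0255]
(365, 208) [ 0.6297 -0.2021  0.0194]
(190, 245) [0.5109 0.3041 0.0343]
(250, 200) [ 0.2688 -0.0335 -0.0005]
(130, 250) [ 0.0993 -0.2865 -0.0005]
(328, 186) [0.4296 0.0807 0.0209]
[[0.51825572 0.31426256 0.        ]] [[ -5.11279466 379.09128458]]
```

View pics/t1.png

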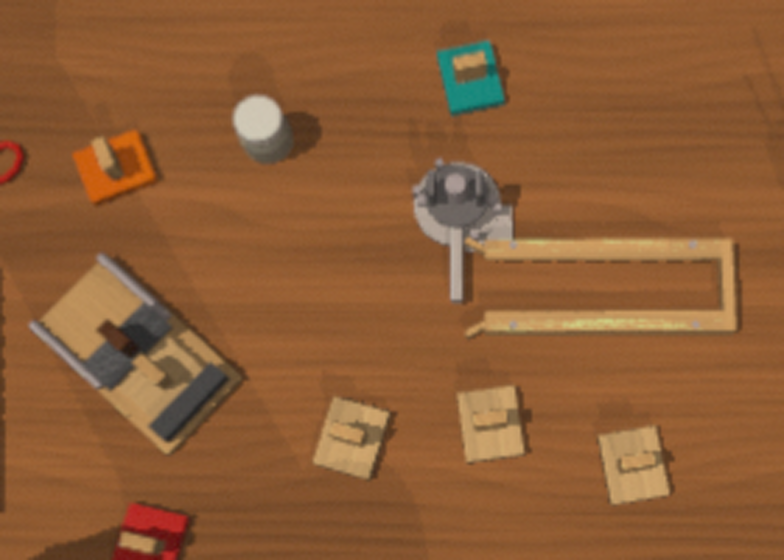

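View pics/s1.png

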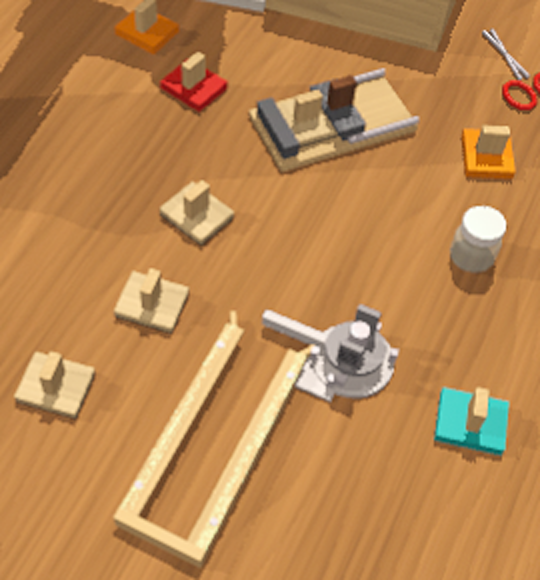

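Depth is good: the bench reads within 1.5 mm of z=0. Now I'll measure all the parts from the two clouds by height band.

```bash
cat >> h.py <<'E'
def both(s,t,c,r,z0,z1):
    out=[]
    for w in (s,t):
        if w is None: continue
        P=cloud(w).reshape(-1,3);P=P[np.isfinite(P).all(1)]
        m=(np.hypot(P[:,0]-c[0],P[:,1]-c[1])<r)&(P[:,2]>z0)&(P[:,2]<z1)
        out.append(P[m])
    return out
def rect(p):
    # centre, sizes, direction (deg) of the long side
    (cx,cy),(w,h),a=cv2.minAreaRect((p[:,:2]*1000).astype(np.float32))
    if w<h: w,h,a=h,w,a+90
    a=(a+90)%180-90
    return np.round([cx,cy,w,h,a],1)
E
python3 - <<'E'
from h import *
import pickle;s,t=pickle.load(open("s0.pkl","rb"))
def rep(n,c,r,z0,z1):
    for w,p in zip("ts",both(s,t,c,r,z0,z1)):
        if len(p)>5: print(n,w,len(p),rect(p),"med",(np.median(p,0)*1000).round(1))
for i,c in enumerate([(.43,.0807),(.434,-.058),(.39,-.198)]):
    rep(f"b{i} slab",c,.06,.010,.018); rep(f"b{i} grip",c,.06,.046,.058)
rep("vise grip",(.49,.31),.09,.055,.068)
rep("fin",(.53,.34),.09,.069,.08)
rep("jaws",(.51,.30),.12,.030,.038)
rep("bed",(.51,.30),.15,.008,.016)
rep("rails",(.6,-.16),.17,.0195,.027)
rep("tabs",(.66,-.02),.06,.068,.08)
rep("gate",(.60,-.015),.06,.024,.03)
rep("disc",(.66,-.02),.06,.030,.038)
E
```

```text
b0 slab t 383 [425.8  89.4  71.6  60.5 -15.7] med [419.9  88.2  13.4]
b0 slab s 399 [425.2  90.4  74.5  62.7 -14.4] med [435.3  82.4  14.9]
b0 grip t 61 [425.5  88.8  33.6  14.5  74.8] med [425.7  88.1  50.6]
b0 grip s 82 [425.3  89.8  35.6  16.5  73.8] med [426.1  88.5  52.3]
b1 slab t 380 [441.5 -54.1  72.6  59.6   8. ] med [436.2 -54.8  13.5]
b1 slab s 520 [441.  -53.6  73.8  64.    9.7] med [449.3 -58.5  14.9]
b1 grip t 58 [440.9 -53.7  32.4  13.7 -82.4] med [440.7 -55.   50.4]
b1 grip s 91 [441.6 -54.1  36.9  14.2 -84.8] med [442.3 -56.7  52.8]
b2 slab t 374 [ 399.3 -201.5   71.6   60.3   10.1] med [ 392.6 -201.1   13.6]
b2 slab s 625 [ 399.4 -202.1   73.4   63.9   11.5] med [ 408.6 -207.9   14.6]
b2 grip t 61 [ 399.1 -201.    32.6   13.6  -79.5] med [ 399.2 -200.3   51. ]
b2 grip s 102 [ 399.7 -202.    34.7   14.5  -79.5] med [ 400.5 -203.    52.7]
vise grip t 68 [494.  295.2  60.3  15.5  47.2] med [489.  287.9  63.2]
vise grip s 129 [501.5 302.3  79.1  19.2  45.5] med [494.1 292.1  63. ]
fin t 74 [504.8 305.9  76.9  16.2  50. ] med [517.4 321.3  72.8]
fin s 76 [518.9 320.4  33
[... 159 characters left out ...]
8 284.3  34.6]
bed t 961 [514.  316.4 203.  110.8  48.8] med [536.8 341.9  11.6]
bed s 907 [517.5 313.5 206.7 115.9  45.1] med [542.7 336.   12.7]
rails t 1174 [ 612.7 -160.4  296.1  153.4  -89.1] med [ 598.1 -169.2   22.5]
rails s 2603 [ 623.5 -159.6  301.1  171.7  -89.7] med [ 610.  -189.4   23.4]
tabs t 72 [681.2 -17.6  54.8  27.  -88.6] med [679.5 -20.4  72.5]
tabs s 182 [681.5 -16.2  60.7  25.1 -89.8] med [681.7 -16.3  72.2]
gate t 88 [607.1 -39.1 107.1  60.4   7.1] med [614.9 -18.4  26.2]
gate s 210 [606.1 -34.8  97.2  63.  -13.6] med [618.8 -19.8  26.2]
disc t 230 [664.2  -9.  103.5  64.6 -28.4] med [670.3 -18.1  32.9]
disc s 384 [670.1 -10.   95.8  66.9 -28.4] med [693.1 -19.7  34.7]
```

```bash
cat >> h.py <<'E'
from scipy.spatial.transform import Rotation as Ro
def tool():
    o=monitor.get_obs();R=Ro.from_euler('xyz',o["orientation"],degrees=True)
    M=R.as_matrix();return o,M
def goto(x,y,z,yaw):
    """shift (60mm units) and total turn (5deg units) to pose; yaw = world angle of tool y, mod 180"""
    o,M=tool();p=o["tool_pos"]
    d=(np.array([x,y,z])-p)/.06
    a=np.degrees(np.arctan2(M[1,1],M[0,1])); dy=(yaw-a+90)%180-90
    # tilt correction bringing tool x to -z
    tilt=np.cross(M[:,0],[0,0,-1])
    print("t%.2f"%o["clock"],"pos",p.round(4),"ang %.1f"%a,"open %.4f"%o["opening"],"F",o["force"].round(1),"q",o["joint_pos"].round(0))
    print("need lin",d.round(2),"dyaw units %.2f (alt %.2f)"%(dy/5,(dy-np.sign(dy)*180)/5),"tilt units",(np.degrees(tilt)/5).round(3))
E
python3 - <<'E'
from h import *
goto(.6815,-.017,.227,90)
E
python3 - <<'E'
from h import *
import pickle;s,t=pickle.load(open("s0.pkl","rb"))
a=np.radians(48);ax=np.array([np.cos(a),np.sin(a)]);ay=np.array([-ax[1],ax[0]])
for w in (s,t):
    P=cloud(w).reshape(-1,3);P=P[np.isfinite(P).all(1)]
    for n,(c,r,z0,z1) in dict(fin=((.5188,.3204),.028,.069,.08),grip=((.489,.290),.028,.058,.068),bed=((.52,.32),.17,.01,.015)).items():
        p=P[(np.hypot(P[:,0]-c[0],P[:,1]-c[1])<r)&(P[:,2]>z0)&(P[:,2]<z1)]
        print(n,len(p),rect(p))
    # rails
    for z0,z1,n in((.020,.027,"lip"),):
        for y in(-.10,-.17,-.24):
            p=P[(abs(P[:,1]-y)<.01)&(P[:,0]>.5)&(P[:,0]<.68)&(P[:,2]>z0)&(P[:,2]<z1)]
            x=np.sort(p[:,0]);g=np.argmax(np.diff(x));print("rail",y,x[0],x[g],x[g+1],x[-1])
    p=P[(abs(P[:,0]-.585)<.02)&(P[:,1]<-.2)&(P[:,1]>-.4)&(P[:,2]>.015)&(P[:,2]<.03)];print("stop y",p[:,1].min(),p[:,1].max())
E
```

```text
t0.20 pos [0.1616 0.6551 0.226 ] ang -103.9 open 0.0878 F [-0.2 -0.5  0.3] q [ 93.  21.   1.  -0. -70. -17.]
need lin [  8.67 -11.2    0.02] dyaw units 2.77 (alt -33.23) tilt units [ 0.012 -0.001  0.   ]
fin 72 [518.2 321.9  35.1  16.2  50. ]
grip 61 [491.3 290.8  49.4  13.7  50.5]
bed 714 [525.1 318.8 324.1 157.7  29.7]
rail -0.1 0.5372732896353191 0.558460236980423 0.6150406630139207 0.634942769786525
rail -0.17 0.5399739151658636 0.558597321709851 0.6157155286271071 0.6355042941383116
rail -0.24 0.5404202185379539 0.5594181338352824 0.616299781458589 0.6353843184090698
stop y -0.3075442150243573 -0.29605995365045723
fin 76 [518.9 320.4  33.8  18.4  46.9]
grip 77 [491.7 291.7  49.6  18.8  43.3]
bed 744 [524.1 318.1 325.8 161.5  28.9]
rail -0.1 0.5378009384163158 0.5585716784312424 0.6155796208554398 0.6371251372426023
rail -0.17 0.5377227783829549 0.5599420036834863 0.6171827807716679 0.6384174377386558
rail -0.24 0.5398052433444694 0.5610177278121662 0.6177073956809914 0.6388550467371279
stop y -0.310254582692358 -0.29748973665916845
```

```bash
python3 -m crank '[{"linear":[0.62,-0.8,0],"rot":[0,0,0.2],"hand":1},{"linear":[0.62,-0.8,0],"rot":[0,0,0.2],"hand":1},{"linear":[0.62,-0.8,0],"rot":[0,0,0.2],"hand":1},{"linear":[0.62,-0.8,0],"rot":[0,0,0.2],"hand":1},{"linear":[0.62,-0.8,0],"rot":[0,0,0.2],"hand":1},{"linear":[0.62,-0.8,0],"rot":[0,0,0.2],"hand":1},{"linear":[0.62,-0.8,0],"rot":[0,0,0.2],"hand":1},{"linear":[0.62,-0.8,0],"rot":[0,0,0.2],"hand":1},{"linear":[0.62,-0.8,0],"rot":[0,0,0.2],"hand":1},{"linear":[0.62,-0.8,0],"rot":[0,0,0.2],"hand":1},{"linear":[0.62,-0.8,0],"rot":[0,0,0.2],"hand":1},{"linear":[0.62,-0.8,0],"rot":[0,0,0.2],"hand":1}]'; python3 - <<'E'
from h import *
goto(.6815,-.017,.11,89.3-180)
E
```

```text
clock: 1.7
tool_pos: [0.6153, 0.0629, 0.2248]
orientation: [164.3, 89.8, -16.6]
force: [0.8, 1.6, -0.3]
opening: 0.0879
t1.70 pos [0.6153 0.0629 0.2248] ang -91.0 open 0.0879 F [ 0.8  1.6 -0.3] q [ 24.  15.  -7.   0. -67.  65.]
need lin [ 1.1  -1.33 -1.91] dyaw units 0.06 (alt -35.94) tilt units [0.01  0.033 0.   ]
```

```bash
python3 -m crank '[{"linear":[0.55,-0.66,-0.3],"rot":[0,0,0.1],"hand":1},{"linear":[0.55,-0.66,-0.3],"rot":[0,0,0.1],"hand":1},{"linear":[0,0,-0.5],"rot":[0,0,0],"hand":1},{"linear":[0,0,0],"rot":[0,0,0],"hand":1}]'; python3 - <<'E'
from h import *
goto(.6815,-.017,.044,-90)
s=eyes.snapshot("top");t=eyes.snapshot("scene")
save(s,"t2",(220,130,420,280),3);save(t,"s2",(280,150,520,350),3)
E
```

```text
clock: 2.2
tool_pos: [0.6847, -0.0241, 0.1554]
orientation: [140.0, 89.9, -40.3]
force: [-0.7, -0.6, -0.3]
opening: 0.0877
t2.20 pos [ 0.6847 -0.0241  0.1554] ang -90.3 open 0.0877 F [-0.7 -0.6 -0.3] q [ 14.  24.  -3.   0. -62.  75.]
need lin [-0.05  0.12 -1.86] dyaw units 0.06 (alt -35.94) tilt units [0.015 0.017 0.   ]
```

View pics/t2.png

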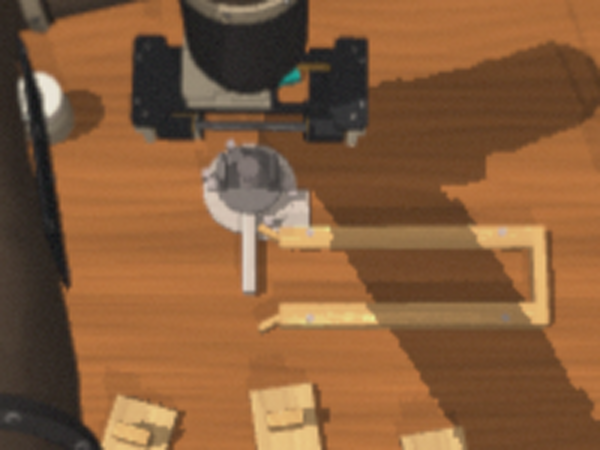

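View pics/s2.png

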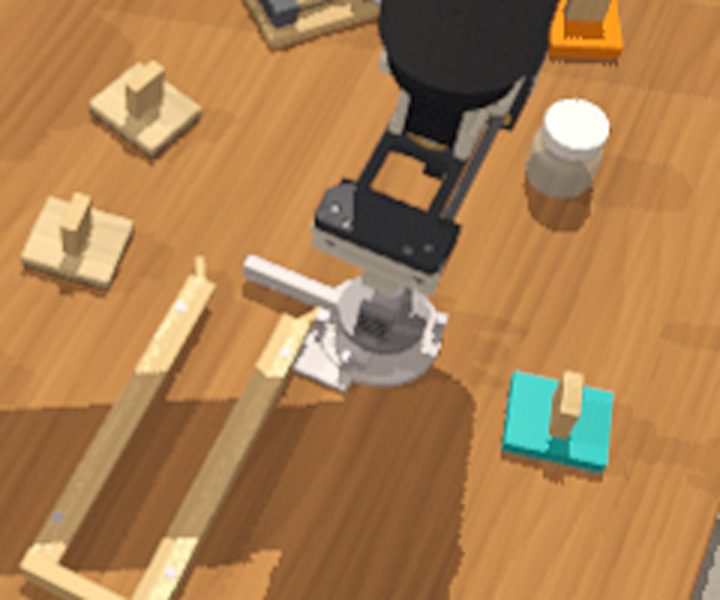

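The gripper now hangs over the collar in both views, with the tabs between the fingers (top view about (250,165)). The gate is still shut. I'll descend.

```bash
python3 -m crank '[{"linear":[-0.05,0.12,-0.5],"rot":[0,0,0],"hand":1},{"linear":[0,0,-0.5],"rot":[0,0,0],"hand":1},{"linear":[0,0,-0.4],"rot":[0,0,0],"hand":1},{"linear":[0,0,-0.3],"rot":[0,0,0],"hand":1},{"linear":[0,0,-0.1],"rot":[0,0,0],"hand":1},{"linear":[0,0,0],"rot":[0,0,0],"hand":1}]'; python3 - <<'E'
from h import *
goto(.6815,-.017,.044,-90)
E
```

```text
clock: 3.05
tool_pos: [0.6891, -0.0106, 0.0608]
orientation: [-177.2, 88.6, 3.0]
force: [0.7, 0.6, 1.1]
opening: 0.0878
t3.05 pos [ 0.6891 -0.0106  0.0608] ang -89.7 open 0.0878 F [0.7 0.6 1.1] q [ 15.  29. -10.   0. -50.  75.]
need lin [-0.13 -0.11 -0.28] dyaw units -0.05 (alt 35.95) tilt units [-0.015  0.286  0.   ]
```

```bash
python3 -m crank '[{"linear":[-0.13,-0.11,-0.2],"rot":[0,0.28,0],"hand":1},{"linear":[0,0,-0.08],"rot":[0,0,0],"hand":1},{"linear":[0,0,0],"rot":[0,0,0],"hand":1},{"linear":[0,0,0],"rot":[0,0,0],"hand":1}]'; python3 - <<'E'
from h import *
goto(.6815,-.017,.044,-90)
E
```

```text
clock: 3.55
tool_pos: [0.6818, -0.0178, 0.0448]
orientation: [-129.8, 89.9, 50.4]
force: [-0.0, -0.1, 0.8]
opening: 0.0877
t3.55 pos [ 0.6818 -0.0178  0.0448] ang -89.7 open 0.0877 F [-0.  -0.1  0.8] q [ 15.  30. -10.  -0. -50.  76.]
need lin [-0.01  0.01 -0.01] dyaw units -0.05 (alt 35.95) tilt units [-0.02   0.016  0.   ]
```

```bash
python3 -m crank '[{"linear":[0,0,0],"rot":[0,0,0],"hand":0.4},{"linear":[0,0,0],"rot":[0,0,0],"hand":0.4},{"linear":[0,0,0],"rot":[0,0,0],"hand":0.4},{"linear":[0,0,0],"rot":[0,0,0],"hand":0.4},{"linear":[0,0,0],"rot":[0,0,0],"hand":0.4},{"linear":[0,0,0],"rot":[0,0,0],"hand":0.4}]'; python3 - <<'E'
from h import *
goto(.6815,-.017,.044,-90)
E
```

```text
clock: 4.3
tool_pos: [0.6823, -0.0166, 0.0459]
orientation: [-136.1, 89.8, 44.2]
force: [-1.9, 3.1, 1.9]
opening: 0.0395
t4.30 pos [ 0.6823 -0.0166  0.0459] ang -89.7 open 0.0395 F [-1.9  3.1  1.9] q [ 15.  30. -10.  -0. -50.  76.]
need lin [-0.01 -0.01 -0.03] dyaw units -0.06 (alt 35.94) tilt units [-0.032  0.033  0.   ]
```

Squeezed fully: the opening is about 40 mm, down from 58. Next I'll turn clockwise.

```bash
python3 -m crank '[{"linear":[0,0,0],"rot":[0,0,-0.8],"hand":0.4},{"linear":[0,0,0],"rot":[0,0,-0.8],"hand":0.4},{"linear":[0,0,0],"rot":[0,0,-0.8],"hand":0.4},{"linear":[0,0,0],"rot":[0,0,-0.8],"hand":0.4},{"linear":[0,0,0],"rot":[0,0,-0.8],"hand":0.4}]'; python3 - <<'E'
from h import *
goto(.6815,-.017,.045,-90-77)
print(monitor.get_obs()["moment"])
s=eyes.snapshot("top");save(s,"t3",(220,130,420,280),3)
E
```

```text
clock: 4.92
tool_pos: [0.6822, -0.0169, 0.0459]
orientation: [-145.8, 89.8, 14.0]
force: [-1.0, 0.5, 0.2]
opening: 0.0392
t4.92 pos [ 0.6822 -0.0169  0.0459] ang -110.2 open 0.0392 F [-1.   0.5  0.2] q [ 15.  30. -10.   0. -50.  55.]
need lin [-0.01 -0.   -0.01] dyaw units -11.35 (alt 24.65) tilt units [-0.009  0.037  0.   ]
[0.27237136 0.17806439 0.11412443]
```

View pics/t3.png

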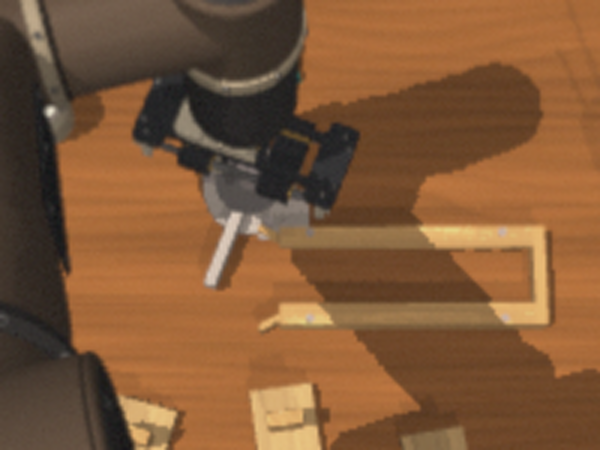

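The gate arm has swung by about 20° (end at (210,285)). I'll continue.

```bash
python3 -m crank '[{"linear":[0,0,0],"rot":[0,0,-0.9],"hand":0.4},{"linear":[0,0,0],"rot":[0,0,-0.9],"hand":0.4},{"linear":[0,0,0],"rot":[0,0,-0.9],"hand":0.4},{"linear":[0,0,0],"rot":[0,0,-0.9],"hand":0.4},{"linear":[0,0,0],"rot":[0,0,-0.9],"hand":0.4},{"linear":[0,0,0],"rot":[0,0,-0.9],"hand":0.4}]'; python3 - <<'E'
from h import *
goto(.6815,-.017,.045,-90-77)
E
python3 -m crank '[{"linear":[0,0,0],"rot":[0,0,-0.9],"hand":0.4},{"linear":[0,0,0],"rot":[0,0,-0.9],"hand":0.4},{"linear":[0,0,0],"rot":[0,0,-0.9],"hand":0.4},{"linear":[0,0,0],"rot":[0,0,-0.9],"hand":0.4},{"linear":[0,0,0],"rot":[0,0,-0.9],"hand":0.4},{"linear":[0,0,0],"rot":[0,0,-0.9],"hand":0.4}]'; python3 - <<'E'
from h import *
goto(.6815,-.017,.045,-90-77)
print(monitor.get_obs()["moment"])
E
```

```text
clock: 5.72
tool_pos: [0.6819, -0.0172, 0.0459]
orientation: [-159.7, 89.8, -27.5]
force: [-0.4, 2.2, 0.7]
opening: 0.0393
t5.72 pos [ 0.6819 -0.0172  0.0459] ang -137.8 open 0.0393 F [-0.4  2.2  0.7] q [ 15.  30. -10.   0. -50.  27.]
need lin [-0.01  0.   -0.01] dyaw units -5.84 (alt 30.16) tilt units [0.015 0.03  0.   ]
clock: 6.48
tool_pos: [0.6815, -0.0175, 0.0459]
orientation: [-178.4, 89.8, -73.7]
force: [-0.8, 1.3, 0.2]
opening: 0.039
t6.47 pos [ 0.6815 -0.0175  0.0459] ang -165.3 open 0.0390 F [-0.8  1.3  0.2] q [ 15.  30. -10.   0. -50.  -0.]
need lin [-0.    0.01 -0.01] dyaw units -0.35 (alt 35.65) tilt units [0.032 0.009 0.   ]
[0.45983576 0.20015638 0.14396603]
```

```bash
python3 -m crank '[{"linear":[0,0,0],"rot":[0,0,-0.5],"hand":0.4},{"linear":[0,0,0],"rot":[0,0,-0.3],"hand":0.4},{"linear":[0,0,0],"rot":[0,0,-0.3],"hand":0.4},{"linear":[0,0,0],"rot":[0,0,0],"hand":0.4}]'; python3 - <<'E'
from h import *
goto(.6815,-.017,.045,-90-77)
print(monitor.get_obs()["moment"])
s=eyes.snapshot("top");save(s,"t4",(220,130,420,280),3)
E
```

```text
clock: 6.98
tool_pos: [0.6815, -0.0175, 0.0459]
orientation: [174.1, 89.8, -86.5]
force: [-1.2, 0.4, 0.6]
opening: 0.0396
t6.97 pos [ 0.6815 -0.0175  0.0459] ang -170.6 open 0.0396 F [-1.2  0.4  0.6] q [ 15.  30. -10.   0. -50.  -6.]
need lin [ 0.    0.01 -0.01] dyaw units 0.72 (alt -35.28) tilt units [0.044 0.003 0.   ]
[0.36946171 0.17397067 1.16987373]
```

View pics/t4.png

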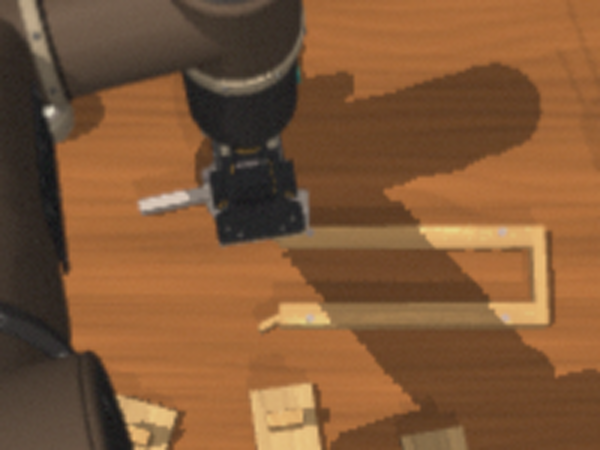

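The gate is against its open stop (moment 1.17 Nm, arm pointing left in the picture). I'll release and lift.

```bash
python3 -m crank '[{"linear":[0,0,0],"rot":[0,0,0],"hand":1},{"linear":[0,0,0],"rot":[0,0,0],"hand":1},{"linear":[0,0,0],"rot":[0,0,0],"hand":1},{"linear":[0,0,0],"rot":[0,0,0],"hand":1},{"linear":[0,0,0],"rot":[0,0,0],"hand":1},{"linear":[0,0,0.4],"rot":[0,0,0],"hand":1},{"linear":[0,0,0.6],"rot":[0,0,0],"hand":1},{"linear":[0,0,0.7],"rot":[0,0,0],"hand":1},{"linear":[-0.3,0.6,0.5],"rot":[0,0,0],"hand":1},{"linear":[-0.3,0.7,0],"rot":[0,0,0],"hand":1},{"linear":[-0.3,0.7,0],"rot":[0,0,0],"hand":1},{"linear":[-0.3,0.7,0],"rot":[0,0,0],"hand":1}]'; python3 - <<'E'
from h import *
goto(.5185,.321,.16,-42)
s=eyes.snapshot("top");save(s,"t5",(220,130,420,280),3)
t=eyes.snapshot("scene")
for p in both(s,t,(.68,-.017),.05,.068,.08): print("tabs",len(p),rect(p) if len(p)>5 else "")
for p in both(s,t,(.66,.06),.05,.02,.03): print("gate",len(p),rect(p) if len(p)>5 else "")
E
```

```text
clock: 8.52
tool_pos: [0.6074, 0.1448, 0.1818]
orientation: [176.2, 89.9, -85.0]
force: [1.0, 1.5, -0.3]
opening: 0.0882
t8.53 pos [0.6074 0.1448 0.1818] ang -171.2 open 0.0882 F [ 1.   1.5 -0.3] q [ 31.  18. -10.   0. -63. -23.]
need lin [-1.48  2.94 -0.36] dyaw units -10.16 (alt 25.84) tilt units [0.024 0.002 0.   ]
tabs 80 [680.7 -16.3  59.5  24.9  13.5]
tabs 153 [681.5 -16.1  58.   27.9  14. ]
gate 109 [666.5  54.6  76.   27.  -67.3]
gate 141 [665.6  55.2  78.9  27.4 -62.9]
```

View pics/t5.png

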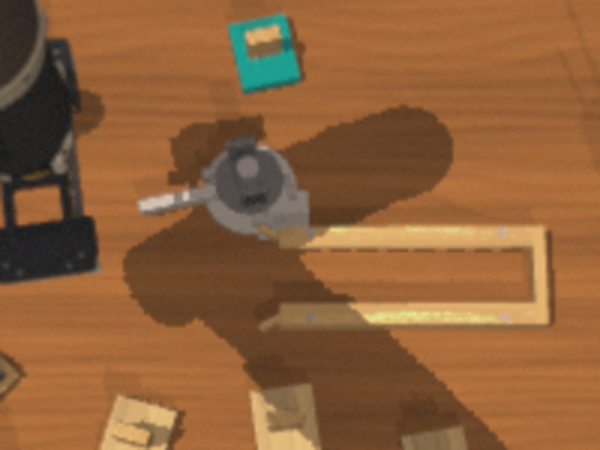

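The tabs are sprung out (58 mm apart) and the collar has turned 77°. The gate is open and locked. Now the vise fin.

```bash
python3 -m crank '[{"linear":[-0.13,0.27,0],"rot":[0,0,-0.92],"hand":1},{"linear":[-0.13,0.27,0],"rot":[0,0,-0.92],"hand":1},{"linear":[-0.13,0.27,0],"rot":[0,0,-0.92],"hand":1},{"linear":[-0.13,0.27,0],"rot":[0,0,-0.92],"hand":1},{"linear":[-0.13,0.27,0],"rot":[0,0,-0.92],"hand":1},{"linear":[-0.13,0.27,0],"rot":[0,0,-0.92],"hand":1},{"linear":[-0.13,0.27,0],"rot":[0,0,-0.92],"hand":1},{"linear":[-0.13,0.27,0],"rot":[0,0,-0.92],"hand":1},{"linear":[-0.13,0.27,0],"rot":[0,0,-0.92],"hand":1},{"linear":[-0.13,0.27,0],"rot":[0,0,-0.92],"hand":1},{"linear":[-0.13,0.27,0],"rot":[0,0,-0.92],"hand":1},{"linear":[0,0,0],"rot":[0,0,0],"hand":1}]'; python3 - <<'E'
from h import *
goto(.5185,.321,.046,-41.5)
E
```

```text
clock: 10.12
tool_pos: [0.5197, 0.3272, 0.1825]
orientation: [-169.7, 89.9, -123.1]
force: [0.3, 0.2, -0.4]
opening: 0.0877
t10.12 pos [0.5197 0.3272 0.1825] ang 136.6 open 0.0877 F [ 0.3  0.2 -0.4] q [ 50.  17. -11.   0. -63. -94.]
need lin [-0.02 -0.1  -2.28] dyaw units 0.39 (alt -35.61) tilt units [ 0.012 -0.008  0.   ]
```

```bash
python3 -m crank '[{"linear":[-0.02,-0.1,-0.4],"rot":[0,0,0.39],"hand":1},{"linear":[0,0,-0.6],"rot":[0,0,0],"hand":1},{"linear":[0,0,0],"rot":[0,0,0],"hand":1}]'; python3 - <<'E'
from h import *
goto(.5185,.321,.046,-41.5)
E
```

```text
clock: 10.5
tool_pos: [0.5196, 0.3195, 0.1222]
orientation: [-84.0, 90.0, -35.2]
force: [-0.0, 0.1, 0.1]
opening: 0.0878
t10.50 pos [0.5196 0.3195 0.1222] ang 138.8 open 0.0878 F [-0.   0.1  0.1] q [ 50.  19. -16.   0. -55. -91.]
need lin [-0.02  0.02 -1.27] dyaw units -0.05 (alt 35.95) tilt units [0.004 0.005 0.   ]
```

```bash
python3 -m crank '[{"linear":[-0.02,0.02,-0.4],"rot":[0,0,0],"hand":1},{"linear":[0,0,-0.4],"rot":[0,0,0],"hand":1},{"linear":[0,0,-0.3],"rot":[0,0,0],"hand":1},{"linear":[0,0,-0.1],"rot":[0,0,0],"hand":1},{"linear":[0,0,0],"rot":[0,0,0],"hand":1}]'; python3 - <<'E'
from h import *
goto(.5185,.321,.046,-41.5)
s=eyes.snapshot("top");save(s,"t6",(120,180,320,330),3)
t=eyes.snapshot("scene");save(t,"s6",(300,60,500,210),3)
E
```

```text
clock: 11.12
tool_pos: [0.5228, 0.3217, 0.0549]
orientation: [-19.5, 89.5, 29.4]
force: [-0.1, 0.4, -0.1]
opening: 0.0877
t11.12 pos [0.5228 0.3217 0.0549] ang 138.9 open 0.0877 F [-0.1  0.4 -0.1] q [ 50.  24. -20.   0. -46. -91.]
need lin [-0.07 -0.01 -0.15] dyaw units -0.08 (alt 35.92) tilt units [-0.046  0.081  0.   ]
```

View pics/s6.png

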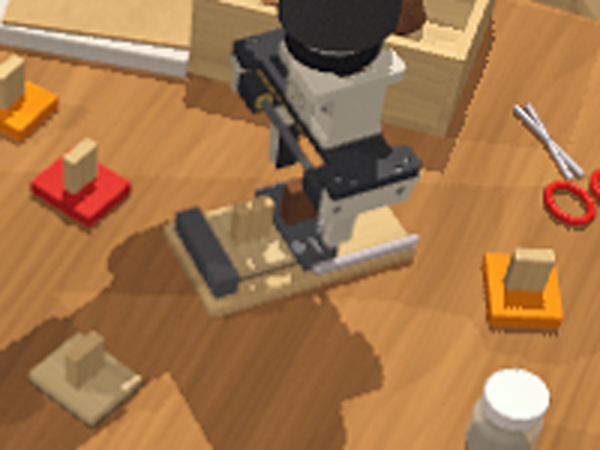

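The fingers straddle the brown fin at (298,200). I'll lower a little and close.

```bash
python3 -m crank '[{"linear":[-0.06,0,-0.13],"rot":[0,0.08,0],"hand":1},{"linear":[0,0,0],"rot":[0,0,0],"hand":0.05},{"linear":[0,0,0],"rot":[0,0,0],"hand":0.05},{"linear":[0,0,0],"rot":[0,0,0],"hand":0.05},{"linear":[0,0,0],"rot":[0,0,0],"hand":0.05},{"linear":[0,0,0],"rot":[0,0,0],"hand":0.05},{"linear":[0,0,0],"rot":[0,0,0],"hand":0.05},{"linear":[0,0,0],"rot":[0,0,0],"hand":0.05}]'; python3 - <<'E'
from h import *
goto(.5185,.321,.046,-41.5)
E
```

```text
clock: 12.22
tool_pos: [0.5197, 0.3227, 0.0486]
orientation: [24.4, 89.6, 73.3]
force: [-0.5, -0.4, 0.0]
opening: 0.0231
t12.22 pos [0.5197 0.3227 0.0486] ang 138.9 open 0.0231 F [-0.5 -0.4  0. ] q [ 50.  24. -20.  -0. -46. -91.]
need lin [-0.02 -0.03 -0.04] dyaw units -0.09 (alt 35.91) tilt units [-0.074  0.022  0.   ]
```

```bash
python3 -m crank '[{"linear":[0,0,0],"rot":[0,0,0],"hand":0.05},{"linear":[0,0,0],"rot":[0,0,0],"hand":0.05},{"linear":[0.08,0.09,0],"rot":[0,0,0],"hand":0.05},{"linear":[0.08,0.09,0],"rot":[0,0,0],"hand":0.05},{"linear":[0.08,0.09,0],"rot":[0,0,0],"hand":0.05}]'; python3 - <<'E'
from h import *
goto(.5197+.0298,.3227+.0337,.046,-41.5)
E
```

```text
clock: 12.85
tool_pos: [0.5332, 0.3394, 0.0486]
orientation: [46.7, 89.7, 95.6]
force: [-4.1, -0.3, 2.9]
opening: 0.0153
t12.85 pos [0.5332 0.3394 0.0486] ang 138.9 open 0.0153 F [-4.1 -0.3  2.9] q [ 50.  26. -17.  -0. -47. -91.]
need lin [ 0.27  0.28 -0.04] dyaw units -0.08 (alt 35.92) tilt units [-0.064 -0.006 -0.   ]
```

```bash
python3 -m crank '[{"linear":[0.08,0.09,0],"rot":[0,0,0],"hand":0.05},{"linear":[0.08,0.09,0],"rot":[0,0,0],"hand":0.05},{"linear":[0.08,0.09,0],"rot":[0,0,0],"hand":0.05},{"linear":[0.06,0.06,0],"rot":[0,0,0],"hand":0.05},{"linear":[0,0,0],"rot":[0,0,0],"hand":0.05}]'; python3 - <<'E'
from h import *
goto(.5197+.0298,.3227+.0337,.046,-41.5)
s=eyes.snapshot("top");save(s,"t7",(120,180,320,330),3)
t=eyes.snapshot("scene");save(t,"s7",(300,60,500,210),3)
E
```

```text
clock: 13.48
tool_pos: [0.5479, 0.3562, 0.0485]
orientation: [152.5, 89.4, -158.6]
force: [1.0, 1.8, -2.9]
opening: 0.016
t13.47 pos [0.5479 0.3562 0.0485] ang 138.9 open 0.0160 F [ 1.   1.8 -2.9] q [ 50.  28. -13.  -0. -50. -91.]
need lin [ 0.03  0.   -0.04] dyaw units -0.07 (alt 35.93) tilt units [ 0.046 -0.118  0.   ]
```

View pics/s7.png

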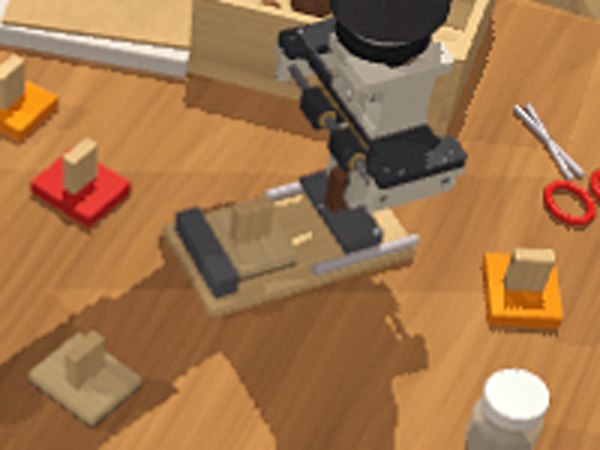

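The jaw has slid back about 43 mm and the block lies free at (255,225). I'll release, lift, and re-measure block 4.

```bash
python3 -m crank '[{"linear":[0,0,0],"rot":[0,0,0],"hand":1},{"linear":[0,0,0],"rot":[0,0,0],"hand":1},{"linear":[0,0,0],"rot":[0,0,0],"hand":1},{"linear":[0,0,0],"rot":[0,0,0],"hand":1},{"linear":[0,0,0.4],"rot":[0,0,0],"hand":1},{"linear":[0,0,0.6],"rot":[0,0,0],"hand":1},{"linear":[0,0,0.5],"rot":[0,0,0],"hand":1},{"linear":[0.1,0.1,0.5],"rot":[0,0,0],"hand":1},{"linear":[0,0,0.3],"rot":[0,0,0],"hand":1}]'; python3 - <<'E'
from h import *
s=eyes.snapshot("top");t=eyes.snapshot("scene")
save(s,"t8",(120,180,320,330),3)
for n,c,r,z0,z1 in(("grip",(.489,.288),.03,.058,.068),("slab",(.489,.288),.05,.0235,.0295),("fin",(.547,.353),.03,.069,.08)):
    for p in both(s,t,c,r,z0,z1): print(n,len(p),rect(p) if len(p)>5 else "")
goto(.489,.288,.1,-41.5)
E
```

```text
clock: 14.7
tool_pos: [0.5552, 0.3625, 0.188]
orientation: [157.3, 89.4, -153.8]
force: [-0.1, -0.1, -0.1]
opening: 0.0873
grip 57 [486.5 285.5  32.5  13.5  48.3]
grip 74 [486.7 286.   36.   16.5  52.6]
slab 320 [482.7 281.9  72.7  71.6 -42.7]
slab 258 [488.1 288.1  73.9  58.4 -42.5]
fin 66 [547.4 355.7  33.5  15.3  47.7]
fin 74 [546.5 353.7  32.4  17.3  52.5]
t14.80 pos [0.5556 0.3628 0.1888] ang 138.9 open 0.0876 F [ 0.2 -0.3  0.4] q [ 50.  21.  -3.  -0. -66. -91.]
need lin [-1.11 -1.25 -1.48] dyaw units -0.07 (alt 35.93) tilt units [ 0.039 -0.096  0.   ]
```

View pics/t8.png

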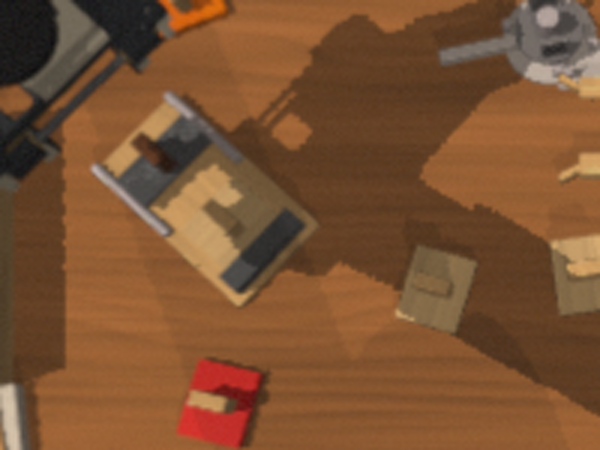

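Jaw open about 44 mm; block 4's grip is at (0.4865, 0.2857). I'll grasp it.

```bash
python3 -m crank '[{"linear":[-0.38,-0.43,0],"rot":[0,-0.1,-0.05],"hand":1},{"linear":[-0.38,-0.43,-0.3],"rot":[0,0,0],"hand":1},{"linear":[-0.38,-0.43,-0.5],"rot":[0,0,0],"hand":1},{"linear":[0,0,-0.5],"rot":[0,0,0],"hand":1},{"linear":[0,0,0],"rot":[0,0,0],"hand":1}]'; python3 - <<'E'
from h import *
goto(.4865,.2857,.040,-41.5)
E
```

```text
clock: 15.42
tool_pos: [0.4835, 0.2816, 0.1056]
orientation: [-158.8, 89.7, -110.2]
force: [0.5, 0.2, 0.3]
opening: 0.0877
t15.43 pos [0.4835 0.2816 0.1056] ang 138.6 open 0.0877 F [0.5 0.2 0.3] q [ 50.  16. -23.   0. -51. -92.]
need lin [ 0.05  0.07 -1.09] dyaw units -0.01 (alt 35.99) tilt units [ 0.053 -0.02   0.   ]
```

```bash
python3 -m crank '[{"linear":[0.05,0.07,-0.4],"rot":[0.05,0,0],"hand":1},{"linear":[0,0,-0.4],"rot":[0,0,0],"hand":1},{"linear":[0,0,-0.2],"rot":[0,0,0],"hand":0.8},{"linear":[0,0,0],"rot":[0,0,0],"hand":0.8}]'; python3 - <<'E'
from h import *
goto(.4865,.2857,.040,-41.5)
E
```

```text
clock: 15.92
tool_pos: [0.489, 0.2881, 0.0471]
orientation: [1.5, 89.9, 50.1]
force: [-0.4, -0.1, 0.4]
opening: 0.0735
t15.93 pos [0.489  0.2881 0.0471] ang 138.6 open 0.0735 F [-0.4 -0.1  0.4] q [ 50.  21. -26.   0. -43. -92.]
need lin [-0.04 -0.04 -0.12] dyaw units -0.03 (alt 35.97) tilt units [-0.022  0.018  0.   ]
```

```bash
python3 -m crank '[{"linear":[-0.04,-0.04,-0.12],"rot":[0,0,0],"hand":0.5},{"linear":[0,0,0],"rot":[0,0,0],"hand":0.05},{"linear":[0,0,0],"rot":[0,0,0],"hand":0.05},{"linear":[0,0,0],"rot":[0,0,0],"hand":0.05},{"linear":[0,0,0],"rot":[0,0,0],"hand":0.05},{"linear":[0,0,0],"rot":[0,0,0],"hand":0.05},{"linear":[0,0,0],"rot":[0,0,0],"hand":0.05},{"linear":[0,0,0],"rot":[0,0,0],"hand":0.05},{"linear":[0,0,0.3],"rot":[0,0,0],"hand":0.05},{"linear":[0,0,0.4],"rot":[0,0,0],"hand":0.05},{"linear":[0,0,0.4],"rot":[0,0,0],"hand":0.05}]'; python3 - <<'E'
from h import *
goto(.587,.03,.10,0)
t=eyes.snapshot("scene");save(t,"s9",(300,60,500,210),3)
E
```

```text
clock: 17.3
tool_pos: [0.4859, 0.2854, 0.1066]
orientation: [52.1, 90.0, 100.7]
force: [0.4, 0.6, -3.4]
opening: 0.0134
t17.30 pos [0.4859 0.2854 0.1066] ang 138.6 open 0.0134 F [ 0.4  0.6 -3.4] q [ 50.  16. -23.  -0. -51. -92.]
need lin [ 1.68 -4.26 -0.11] dyaw units 8.28 (alt -27.72) tilt units [-0.008 -0.001 -0.   ]
```

View pics/s9.png

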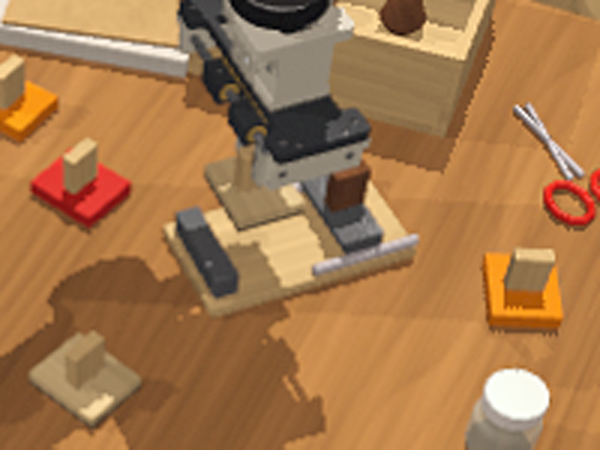

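Block 4 is out of the vise, held level. I'll carry it to just ahead of the mouth.

```bash
python3 -m crank '[{"linear":[0.16,-0.42,0],"rot":[0,0,0.83],"hand":0.05},{"linear":[0.16,-0.42,0],"rot":[0,0,0.83],"hand":0.05},{"linear":[0.16,-0.42,0],"rot":[0,0,0.83],"hand":0.05},{"linear":[0.16,-0.42,0],"rot":[0,0,0.83],"hand":0.05},{"linear":[0.16,-0.42,0],"rot":[0,0,0.83],"hand":0.05},{"linear":[0.16,-0.42,0],"rot":[0,0,0.83],"hand":0.05},{"linear":[0.16,-0.42,0],"rot":[0,0,0.83],"hand":0.05},{"linear":[0.16,-0.42,0],"rot":[0,0,0.83],"hand":0.05},{"linear":[0.16,-0.4,0],"rot":[0,0,0.83],"hand":0.05},{"linear":[0.16,-0.3,0],"rot":[0,0,0.83],"hand":0.05},{"linear":[0,0,0],"rot":[0,0,0],"hand":0.05}]'; python3 - <<'E'
from h import *
import pickle
s,t=pickle.load(open("s0.pkl","rb"))
# channel centreline fit, at several y
for w in(s,t):
    P=cloud(w).reshape(-1,3);P=P[np.isfinite(P).all(1)];r=[]
    for y in np.arange(-.07,-.28,-.02):
        p=P[(abs(P[:,1]-y)<.01)&(P[:,0]>.5)&(P[:,0]<.68)&(P[:,2]>.0205)&(P[:,2]<.027)];x=np.sort(p[:,0]);g=np.argmax(np.diff(x));r.append((y,(x[g]+x[g+1])/2))
    r=np.array(r);f=np.polyfit(r[:,0],r[:,1],1);print("centre at mouth",np.polyval(f,-.047),"slope deg",np.degrees(f[0]))
goto(.587,.03,.04,0)
s=eyes.snapshot("top");save(s,"t10",(220,130,420,280),3)
E
```

```text
clock: 18.73
tool_pos: [0.5809, 0.0339, 0.1028]
orientation: [79.0, 89.5, 170.4]
force: [-0.3, 0.8, -3.0]
opening: 0.0139
centre at mouth 0.586295487433983 slope deg -0.4619334309269656
centre at mouth 0.5866435000683987 slope deg -0.8689901863225427
t18.73 pos [0.5809 0.0339 0.1028] ang -178.5 open 0.0139 F [-0.3  0.8 -3. ] q [ 22.  18. -20.  -0. -52. -21.]
need lin [ 0.1  -0.06 -1.05] dyaw units -0.29 (alt 35.71) tilt units [-0.018 -0.104 -0.   ]
```

View pics/t10.png

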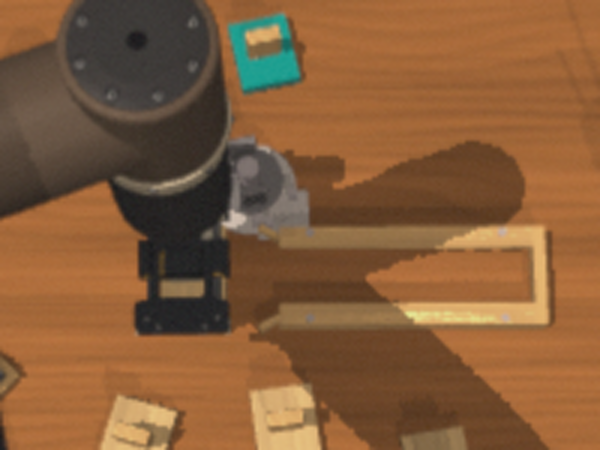

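Block 4 hangs ahead of the mouth (gripper at (180,285)) and the gate is well aside. I'll lower it onto the bench.

```bash
python3 -m crank '[{"linear":[0.09,-0.06,-0.4],"rot":[0,-0.1,-0.2],"hand":0.05},{"linear":[0,0,-0.4],"rot":[0,0,0],"hand":0.05},{"linear":[0,0,-0.15],"rot":[0,0,0],"hand":0.05},{"linear":[0,0,0],"rot":[0,0,0],"hand":0.05}]'; python3 - <<'E'
from h import *
goto(.586,.03,.029,.65)
E
```

```text
clock: 19.27
tool_pos: [0.585, 0.0326, 0.0441]
orientation: [16.9, 89.9, 107.2]
force: [-0.2, -0.2, -2.5]
opening: 0.0135
t19.27 pos [0.585  0.0326 0.0441] ang -179.7 open 0.0135 F [-0.2 -0.2 -2.5] q [ 22.  23. -23.  -0. -44. -22.]
need lin [ 0.02 -0.04 -0.25] dyaw units 0.08 (alt -35.92) tilt units [-0.024 -0.007 -0.   ]
```

```bash
python3 -m crank '[{"linear":[0.01,-0.04,-0.15],"rot":[0,0,0.08],"hand":0.05},{"linear":[0,0,-0.1],"rot":[0,0,0],"hand":0.05},{"linear":[0,0,0],"rot":[0,0,0],"hand":0.05}]'; python3 - <<'E'
from h import *
goto(.586,.0,.029,.65)
t=eyes.snapshot("scene");save(t,"s11",(260,170,460,320),3)
E
```

```text
clock: 19.65
tool_pos: [0.5869, 0.0308, 0.0304]
orientation: [-41.9, 89.8, 48.8]
force: [0.5, -0.4, -2.8]
opening: 0.0137
t19.65 pos [0.5869 0.0308 0.0304] ang -179.3 open 0.0137 F [ 0.5 -0.4 -2.8] q [ 22.  24. -24.  -0. -42. -21.]
need lin [-0.01 -0.51 -0.02] dyaw units -0.02 (alt 35.98) tilt units [-0.032  0.028  0.   ]
```

View pics/s11.png

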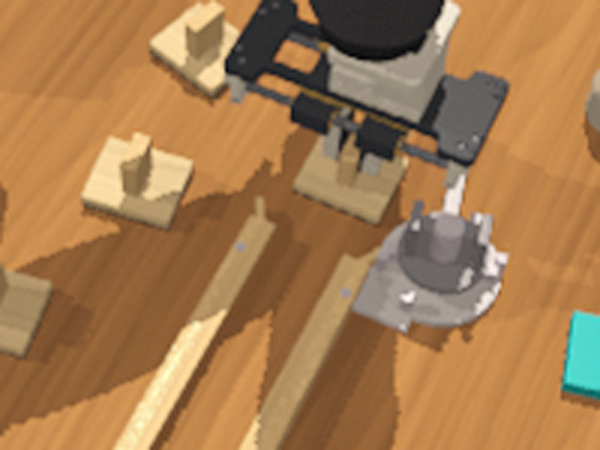

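The block is level just above the bench, squarely in front of the mouth. I'll slide it in.

```bash
python3 -m crank '[{"linear":[-0.01,-0.15,-0.02],"rot":[0,0,0],"hand":0.05},{"linear":[0,-0.15,0],"rot":[0,0,0],"hand":0.05},{"linear":[0,-0.15,0],"rot":[0,0,0],"hand":0.05},{"linear":[0,-0.15,0],"rot":[0,0,0],"hand":0.05}]'; python3 - <<'E'
from h import *
goto(.5868,-.082,.029,.65)
E
```

```text
clock: 20.2
tool_pos: [0.5879, -0.0062, 0.0304]
orientation: [-56.1, 89.6, 34.7]
force: [1.1, 1.6, -1.6]
opening: 0.014
t20.20 pos [ 0.5879 -0.0062  0.0304] ang -179.2 open 0.0140 F [ 1.1  1.6 -1.6] q [ 18.  24. -24.  -0. -42. -17.]
need lin [-0.02 -1.26 -0.02] dyaw units -0.03 (alt 35.97) tilt units [-0.05   0.072  0.   ]
```

```bash
python3 -m crank '[{"linear":[-0.02,-0.15,-0.02],"rot":[0,0.07,0],"hand":0.05},{"linear":[0,-0.15,0],"rot":[0,0,0],"hand":0.05},{"linear":[0,-0.15,0],"rot":[0,0,0],"hand":0.05}]'; python3 - <<'E'
from h import *
goto(.587,-.082,.029,.65)
E
python3 -m crank '[{"linear":[0,-0.15,0],"rot":[0,0,0],"hand":0.05},{"linear":[0,-0.15,0],"rot":[0,0,0],"hand":0.05}]'; python3 - <<'E'
from h import *
goto(.587,-.082,.029,.65)
E
```

```text
clock: 20.58
tool_pos: [0.5876, -0.0343, 0.0304]
orientation: [-19.9, 89.7, 70.9]
force: [0.2, 0.7, -0.8]
opening: 0.0138
t20.57 pos [ 0.5876 -0.0343  0.0304] ang -179.2 open 0.0138 F [ 0.2  0.7 -0.8] q [ 15.  24. -23.  -0. -43. -14.]
need lin [-0.01 -0.79 -0.02] dyaw units -0.03 (alt 35.97) tilt units [-0.063  0.022  0.   ]
clock: 20.82
tool_pos: [0.5878, -0.0539, 0.0303]
orientation: [-23.0, 89.7, 67.8]
force: [0.6, 1.4, 0.0]
opening: 0.0139
t20.82 pos [ 0.5878 -0.0539  0.0303] ang -179.2 open 0.0139 F [0.6 1.4 0. ] q [ 14.  24. -23.  -0. -43. -12.]
need lin [-0.01 -0.47 -0.02] dyaw units -0.03 (alt 35.97) tilt units [-0.061  0.025  0.   ]
```

```bash
python3 -m crank '[{"linear":[-0.01,-0.2,0],"rot":[0,0,0],"hand":0.05},{"linear":[0,-0.2,0],"rot":[0,0,0],"hand":0.05},{"linear":[0,-0.2,0],"rot":[0,0,0],"hand":0.05},{"linear":[0,-0.2,0],"rot":[0,0,0],"hand":0.05},{"linear":[0,-0.15,0],"rot":[0,0,0],"hand":0.05},{"linear":[0,0,0],"rot":[0,0,0],"hand":0.05}]'; python3 - <<'E'
from h import *
goto(.587,-.082,.029,.65)
E
python3 -m crank '[{"linear":[0,0,0],"rot":[0,0,0],"hand":0.5},{"linear":[0,0,0],"rot":[0,0,0],"hand":0.5},{"linear":[0,0,0.5],"rot":[0,0,0],"hand":0.5},{"linear":[0,0,0.6],"rot":[0,0,0],"hand":0.8},{"linear":[0,0,0.6],"rot":[0,0,0],"hand":1},{"linear":[-0.3,0.1,0.3],"rot":[0,0,0],"hand":1},{"linear":[-0.6,0.1,0],"rot":[0,0,0],"hand":1}]'; python3 - <<'E'
from h import *
s=eyes.snapshot("top");t=eyes.snapshot("scene")
save(s,"t12",(220,130,420,310),3)
for n,c in(("b0",(.4255,.0895)),("b1",(.441,-.054)),("b2",(.399,-.2015)),("in",(.588,-.11))):
    for p in both(s,t,c,.06,.046,.058): print(n,len(p),rect(p) if len(p)>5 else "")
goto(.441,-.054,.12,8.5)
E
```

```text
clock: 21.58
tool_pos: [0.5872, -0.1164, 0.0303]
orientation: [-25.0, 89.7, 65.7]
force: [0.3, -1.4, -0.1]
opening: 0.0136
t21.57 pos [ 0.5872 -0.1164  0.0303] ang -179.3 open 0.0136 F [ 0.3 -1.4 -0.1] q [  7.  24. -22.  -0. -43.  -6.]
need lin [-0.    0.57 -0.02] dyaw units -0.02 (alt 35.98) tilt units [-0.055  0.025  0.   ]
clock: 22.45
tool_pos: [0.5327, -0.1025, 0.1527]
orientation: [-0.8, 89.8, 90.1]
force: [-0.3, 0.9, 0.8]
opening: 0.0782
b0 6 [423.3  73.9  11.2   2.4  14.1]
b0 0 
b1 58 [441.1 -53.8  32.8  14.  -80.8]
b1 54 [442.6 -59.6  22.4  14.4 -77.6]
b2 58 [ 399.  -201.6   33.6   13.1  -79. ]
b2 105 [ 400.1 -201.3   33.9   14.7  -79.1]
in 0 
in 103 [ 587.9 -117.1   34.7   14.    88.7]
t22.55 pos [ 0.5289 -0.1024  0.152 ] ang -179.2 open 0.0852 F [ 1.  -0.5  0.6] q [ 10.  12. -22.  -0. -56.  -9.]
need lin [-1.47  0.81 -0.53] dyaw units 1.53 (alt -34.47) tilt units [-0.057 -0.034 -0.   ]
```

View pics/t12.png

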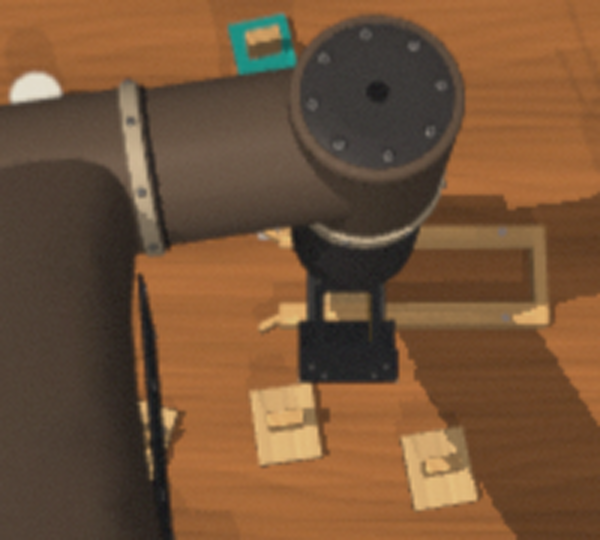

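Block 4 is wholly inside (grip at y=-0.117, straight) and b1 and b2 are unmoved. Next is b1.

```bash
python3 -m crank '[{"linear":[-0.37,0.2,0],"rot":[0,0,0.4],"hand":1},{"linear":[-0.37,0.2,0],"rot":[0,0,0.4],"hand":1},{"linear":[-0.37,0.2,-0.2],"rot":[0,0,0.4],"hand":1},{"linear":[-0.37,0.2,-0.3],"rot":[0,0,0.4],"hand":1},{"linear":[0,0,-0.4],"rot":[0,0,0],"hand":1},{"linear":[0,0,0],"rot":[0,0,0],"hand":1}]'; python3 - <<'E'
from h import *
goto(.4415,-.054,.029,8.9)
E
```

```text
clock: 23.3
tool_pos: [0.439, -0.0516, 0.0978]
orientation: [-3.6, 89.7, 95.7]
force: [1.6, 0.4, 0.1]
opening: 0.088
t23.30 pos [ 0.439  -0.0516  0.0978] ang -170.7 open 0.0880 F [1.6 0.4 0.1] q [ 19.   6. -38.  -0. -46.  -9.]
need lin [ 0.04 -0.04 -1.15] dyaw units -0.08 (alt 35.92) tilt units [-0.058 -0.006 -0.   ]
```

```bash
python3 -m crank '[{"linear":[0.04,-0.04,-0.4],"rot":[-0.05,0,-0.05],"hand":1},{"linear":[0,0,-0.4],"rot":[0,0,0],"hand":0.8},{"linear":[0,0,-0.2],"rot":[0,0,0],"hand":0.8},{"linear":[0,0,0],"rot":[0,0,0],"hand":0.7}]'; python3 - <<'E'
from h import *
goto(.4415,-.054,.029,8.9)
E
```

```text
clock: 23.8
tool_pos: [0.4456, -0.0533, 0.0397]
orientation: [-88.1, 89.7, 11.0]
force: [0.1, 0.2, -0.0]
opening: 0.0654
t23.80 pos [ 0.4456 -0.0533  0.0397] ang -170.9 open 0.0654 F [ 0.1  0.2 -0. ] q [ 19.  12. -41.   0. -37.  -9.]
need lin [-0.07 -0.01 -0.18] dyaw units -0.05 (alt 35.95) tilt units [-0.01   0.049  0.   ]
```

```bash
python3 -m crank '[{"linear":[-0.07,-0.01,-0.18],"rot":[0,0.05,0],"hand":0.5},{"linear":[0,0,0],"rot":[0,0,0],"hand":0.05},{"linear":[0,0,0],"rot":[0,0,0],"hand":0.05},{"linear":[0,0,0],"rot":[0,0,0],"hand":0.05},{"linear":[0,0,0],"rot":[0,0,0],"hand":0.05},{"linear":[0,0,0],"rot":[0,0,0],"hand":0.05},{"linear":[0,0,0],"rot":[0,0,0],"hand":0.05},{"linear":[0,0,0],"rot":[0,0,0],"hand":0.05}]'; python3 - <<'E'
from h import *
goto(.4415,-.054,.029,8.9)
E
python3 -m crank '[{"linear":[0,0,0.3],"rot":[0,0,0],"hand":0.05},{"linear":[0,0.2,0.4],"rot":[0,0,0],"hand":0.05},{"linear":[0,0.3,0.2],"rot":[0,0,0],"hand":0.05},{"linear":[0.3,0.3,0],"rot":[0,0,-0.3],"hand":0.05},{"linear":[0.3,0.3,0],"rot":[0,0,-0.3],"hand":0.05},{"linear":[0.4,0.2,0],"rot":[0,0,-0.3],"hand":0.05},{"linear":[0.4,0.1,0],"rot":[0,0,-0.3],"hand":0.05},{"linear":[0.4,0,0],"rot":[0,0,-0.3],"hand":0.05},{"linear":[0.4,0,0],"rot":[0,0,0],"hand":0.05},{"linear":[0,0,0],"rot":[0,0,0],"hand":0.05}]'
python3 - <<'E'
from h import *
goto(.587,.03,.031,.65)
t=eyes.snapshot("scene");save(t,"s13",(230,130,470,310),2.5)
E
```

```text
clock: 24.8
tool_pos: [0.4424, -0.0537, 0.0303]
orientation: [-68.5, 89.8, 30.7]
force: [-0.4, -0.5, -1.6]
opening: 0.0136
t24.80 pos [ 0.4424 -0.0537  0.0303] ang -170.8 open 0.0136 F [-0.4 -0.5 -1.6] q [ 19.  13. -42.  -0. -35.  -9.]
need lin [-0.02 -0.01 -0.02] dyaw units -0.05 (alt 35.95) tilt units [-0.018  0.031  0.   ]
clock: 26.05
tool_pos: [0.575, 0.0331, 0.0829]
orientation: [56.1, 89.8, 147.4]
force: [-0.3, -0.1, -3.4]
opening: 0.0136
t26.05 pos [0.575  0.0331 0.0829] ang -178.7 open 0.0136 F [-0.3 -0.1 -3.4] q [ 23.  19. -22.  -0. -49. -21.]
need lin [ 0.2  -0.05 -0.86] dyaw units -0.13 (alt 35.87) tilt units [-0.023 -0.035 -0.   ]
```

View pics/s13.png

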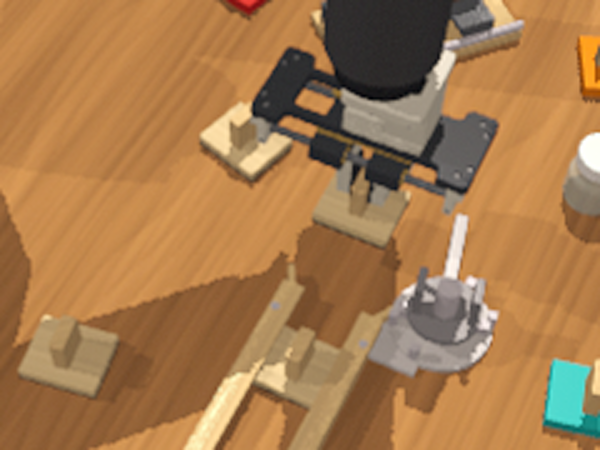

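Block b1 is held level ahead of the mouth and block 4 is visible inside. I'll lower and slide.

```bash
python3 -m crank '[{"linear":[0.18,-0.05,-0.4],"rot":[0,0,-0.13],"hand":0.05},{"linear":[0,0,-0.25],"rot":[0,0,0],"hand":0.05},{"linear":[0,0,-0.1],"rot":[0,0,0],"hand":0.05},{"linear":[0,0,0],"rot":[0,0,0],"hand":0.05}]'; python3 - <<'E'
from h import *
goto(.5865,.0,.031,.65)
E
```

```text
clock: 26.6
tool_pos: [0.5818, 0.0297, 0.0363]
orientation: [73.4, 89.6, 164.1]
force: [-0.3, -0.7, -3.0]
opening: 0.0139
t26.60 pos [0.5818 0.0297 0.0363] ang -179.4 open 0.0139 F [-0.3 -0.7 -3. ] q [ 22.  23. -24.  -0. -44. -21.]
need lin [ 0.08 -0.49 -0.09] dyaw units 0.00 (alt -36.00) tilt units [-0.02  -0.072 -0.   ]
```

```bash
python3 -m crank '[{"linear":[0.09,0,-0.08],"rot":[0,-0.07,0],"hand":0.05},{"linear":[0,-0.15,0],"rot":[0,0,0],"hand":0.05},{"linear":[0,-0.15,0],"rot":[0,0,0],"hand":0.05},{"linear":[0,-0.15,0],"rot":[0,0,0],"hand":0.05}]'; python3 - <<'E'
from h import *
goto(.5868,-.045,.031,.65)
E
```

```text
clock: 27.1
tool_pos: [0.5882, 0.0018, 0.033]
orientation: [-50.1, 89.8, 40.6]
force: [-0.4, 0.2, -2.2]
opening: 0.0134
t27.10 pos [0.5882 0.0018 0.033 ] ang -179.3 open 0.0134 F [-0.4  0.2 -2.2] q [ 19.  23. -24.  -0. -43. -18.]
need lin [-0.02 -0.78 -0.03] dyaw units -0.02 (alt 35.98) tilt units [-0.029  0.034  0.   ]
```

```bash
python3 -m crank '[{"linear":[-0.02,0,-0.04],"rot":[0,0.03,0],"hand":0.05},{"linear":[0,-0.15,0],"rot":[0,0,0],"hand":0.05},{"linear":[0,-0.15,0],"rot":[0,0,0],"hand":0.05},{"linear":[0,-0.15,0],"rot":[0,0,0],"hand":0.05}]'; python3 - <<'E'
from h import *
goto(.5868,-.085,.031,.65)
E
python3 -m crank '[{"linear":[0,-0.15,0],"rot":[0,0,0],"hand":0.05},{"linear":[0,-0.15,0],"rot":[0,0,0],"hand":0.05},{"linear":[0,-0.15,0],"rot":[0,0,0],"hand":0.05}]'; python3 - <<'E'
from h import *
goto(.5868,-.115,.031,.65)
E
```

```text
clock: 27.6
tool_pos: [0.5869, -0.0276, 0.0307]
orientation: [-9.5, 89.8, 81.1]
force: [-0.4, -0.3, -3.5]
opening: 0.0143
t27.60 pos [ 0.5869 -0.0276  0.0307] ang -179.3 open 0.0143 F [-0.4 -0.3 -3.5] q [ 16.  24. -24.  -0. -43. -15.]
need lin [-0.   -0.96  0.01] dyaw units -0.01 (alt 35.99) tilt units [-0.03   0.005  0.   ]
clock: 27.98
tool_pos: [0.5869, -0.0567, 0.0306]
orientation: [-9.2, 89.8, 81.5]
force: [0.9, -0.3, -2.4]
opening: 0.0138
t27.98 pos [ 0.5869 -0.0567  0.0306] ang -179.3 open 0.0138 F [ 0.9 -0.3 -2.4] q [ 13.  24. -23.  -0. -43. -13.]
need lin [-0.   -0.97  0.01] dyaw units -0.01 (alt 35.99) tilt units [-0.03   0.004  0.   ]
```

```bash
python3 -m crank '[{"linear":[0,-0.2,0],"rot":[0,0,0],"hand":0.05},{"linear":[0,-0.2,0],"rot":[0,0,0],"hand":0.05},{"linear":[0,-0.2,0],"rot":[0,0,0],"hand":0.05},{"linear":[0,-0.2,0],"rot":[0,0,0],"hand":0.05},{"linear":[0,-0.15,-0.02],"rot":[0,0,0],"hand":0.05},{"linear":[0,0,0],"rot":[0,0,0],"hand":0.05}]'; python3 - <<'E'
from h import *
goto(.587,-.115,.029,.65)
E
python3 -m crank '[{"linear":[0,0,0],"rot":[0,0,0],"hand":0.5},{"linear":[0,0,0],"rot":[0,0,0],"hand":0.5},{"linear":[0,0,0.5],"rot":[0,0,0],"hand":0.5},{"linear":[0,0,0.6],"rot":[0,0,0],"hand":0.8},{"linear":[0,0,0.6],"rot":[0,0,0],"hand":1},{"linear":[-0.3,0.0,0.3],"rot":[0,0,0],"hand":1},{"linear":[-0.6,-0.2,0],"rot":[0,0,0],"hand":1}]'; python3 - <<'E'
from h import *
s=eyes.snapshot("top");t=eyes.snapshot("scene")
save(t,"s14",(230,130,470,370),2.5)
for n,c in(("b0",(.4255,.0895)),("b2",(.399,-.2015)),("in",(.588,-.115)),("in",(.588,-.18))):
    for p in both(s,t,c,.045,.046,.058): print(n,len(p),rect(p) if len(p)>5 else "")
goto(.399,-.2015,.12,10.7)
E
```

```text
clock: 28.72
tool_pos: [0.5881, -0.118, 0.0305]
orientation: [-44.2, 89.7, 46.4]
force: [-1.2, 0.4, -3.0]
opening: 0.0138
t28.73 pos [ 0.5881 -0.118   0.0305] ang -179.4 open 0.0138 F [-1.2  0.4 -3. ] q [  7.  25. -22.  -0. -43.  -6.]
need lin [-0.02  0.05 -0.03] dyaw units 0.00 (alt -36.00) tilt units [-0.037  0.035  0.   ]
clock: 29.6
tool_pos: [0.5345, -0.1295, 0.1538]
orientation: [-63.6, 89.8, 27.2]
force: [-0.3, 0.2, -0.0]
opening: 0.0782
b0 0 
b0 0 
b2 61 [ 399.1 -201.4   33.4   13.6  -80.3]
b2 106 [ 399.9 -201.8   35.8   14.2  -78.8]
in 4 
in 104 [ 588.5 -117.7   35.8   14.2  -88.9]
in 0 
in 119 [ 589.1 -166.2   61.7   14.6  -89.1]
t29.70 pos [ 0.5306 -0.1302  0.153 ] ang -179.3 open 0.0847 F [ 1.  -0.7 -0.1] q [  7.  12. -21.  -0. -57.  -6.]
need lin [-2.19 -1.19 -0.55] dyaw units 2.00 (alt -34.00) tilt units [-0.023 -0.006 -0.   ]
```

View pics/s14.png

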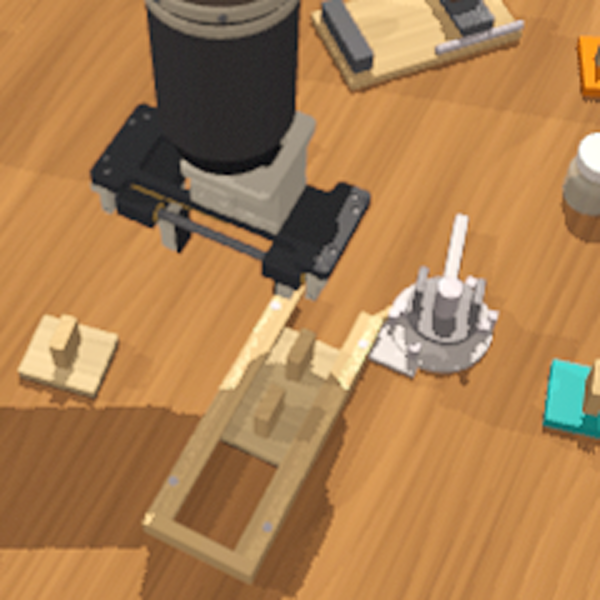

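Two blocks are in the channel and b2 is unmoved. Fetching b2.

```bash
python3 -m crank '[{"linear":[-0.44,-0.24,0],"rot":[0,0,0.4],"hand":1},{"linear":[-0.44,-0.24,0],"rot":[0,0,0.4],"hand":1},{"linear":[-0.44,-0.24,0],"rot":[0,0,0.4],"hand":1},{"linear":[-0.44,-0.24,-0.2],"rot":[0,0,0.4],"hand":1},{"linear":[-0.43,-0.23,-0.3],"rot":[0,0,0.4],"hand":1},{"linear":[0,0,-0.3],"rot":[0,0,0],"hand":1},{"linear":[0,0,0],"rot":[0,0,0],"hand":1}]'; python3 - <<'E'
from h import *
goto(.3995,-.2015,.0295,10.6)
E
```

```text
clock: 30.58
tool_pos: [0.3974, -0.2028, 0.1051]
orientation: [-84.5, 89.8, 16.7]
force: [-0.2, 0.1, -0.4]
opening: 0.0876
t30.57 pos [ 0.3974 -0.2028  0.1051] ang -168.8 open 0.0876 F [-0.2  0.1 -0.4] q [ -2.   6. -37.  -0. -47.  13.]
need lin [ 0.04  0.02 -1.26] dyaw units -0.13 (alt 35.87) tilt units [-0.009  0.03   0.   ]
```

```bash
python3 -m crank '[{"linear":[0.04,0.02,-0.4],"rot":[0,0,-0.13],"hand":1},{"linear":[0,0,-0.4],"rot":[0,0,0],"hand":0.8},{"linear":[0,0,-0.3],"rot":[0,0,0],"hand":0.8},{"linear":[0,0,0],"rot":[0,0,0],"hand":0.7}]'; python3 - <<'E'
from h import *
goto(.3995,-.2015,.0295,10.6)
E
```

```text
clock: 31.08
tool_pos: [0.4044, -0.2013, 0.0406]
orientation: [-106.1, 89.6, -5.3]
force: [0.7, -1.1, 0.4]
opening: 0.0654
t31.07 pos [ 0.4044 -0.2013  0.0406] ang -169.3 open 0.0654 F [ 0.7 -1.1  0.4] q [ -1.  12. -41.   0. -37.  12.]
need lin [-0.08 -0.   -0.18] dyaw units -0.03 (alt 35.97) tilt units [0.008 0.083 0.   ]
```

```bash
python3 -m crank '[{"linear":[-0.08,0,-0.18],"rot":[0,0.08,0],"hand":0.5},{"linear":[0,0,0],"rot":[0,0,0],"hand":0.05},{"linear":[0,0,0],"rot":[0,0,0],"hand":0.05},{"linear":[0,0,0],"rot":[0,0,0],"hand":0.05},{"linear":[0,0,0],"rot":[0,0,0],"hand":0.05},{"linear":[0,0,0],"rot":[0,0,0],"hand":0.05},{"linear":[0,0,0],"rot":[0,0,0],"hand":0.05},{"linear":[0,0,0],"rot":[0,0,0],"hand":0.05}]'; python3 - <<'E'
from h import *
goto(.4415,-.054,.029,8.9)
E
python3 -m crank '[{"linear":[0,0,0.3],"rot":[0,0,0],"hand":0.05},{"linear":[0,0.1,0.4],"rot":[0,0,0],"hand":0.05},{"linear":[0,0.4,0.3],"rot":[0,0,0],"hand":0.05},{"linear":[0.1,0.7,0],"rot":[0,0,-0.3],"hand":0.05},{"linear":[0.1,0.7,0],"rot":[0,0,-0.3],"hand":0.05},{"linear":[0.2,0.7,0],"rot":[0,0,-0.3],"hand":0.05},{"linear":[0.4,0.6,0],"rot":[0,0,-0.3],"hand":0.05},{"linear":[0.5,0.5,0],"rot":[0,0,-0.3],"hand":0.05},{"linear":[0.6,0,0],"rot":[0,0,-0.3],"hand":0.05},{"linear":[0.5,0,0],"rot":[0,0,-0.2],"hand":0.05},{"linear":[0.5,0,0],"rot":[0,0,0],"hand":0.05},{"linear":[0,0,0],"rot":[0,0,0],"hand":0.05}]'
python3 - <<'E'
from h import *
goto(.587,.03,.032,.65)
t=eyes.snapshot("scene");save(t,"s15",(230,130,470,310),2.5)
E
```

```text
clock: 32.08
tool_pos: [0.4014, -0.2013, 0.0318]
orientation: [-117.5, 89.8, -16.8]
force: [-0.3, -1.7, -0.6]
opening: 0.0139
t32.08 pos [ 0.4014 -0.2013  0.0318] ang -169.2 open 0.0139 F [-0.3 -1.7 -0.6] q [ -1.  13. -41.   0. -36.  12.]
need lin [ 0.67  2.45 -0.05] dyaw units -0.38 (alt 35.62) tilt units [0.013 0.044 0.   ]
clock: 33.58
tool_pos: [0.5778, 0.0294, 0.0916]
orientation: [-73.3, 89.9, 17.1]
force: [-1.3, 0.0, -2.7]
opening: 0.0139
t33.58 pos [0.5778 0.0294 0.0916] ang -179.6 open 0.0139 F [-1.3  0.  -2.7] q [ 22.  19. -22.   0. -50. -22.]
need lin [ 0.15  0.01 -0.99] dyaw units 0.05 (alt -35.95) tilt units [-0.003  0.011  0.   ]
```

View pics/s15.png

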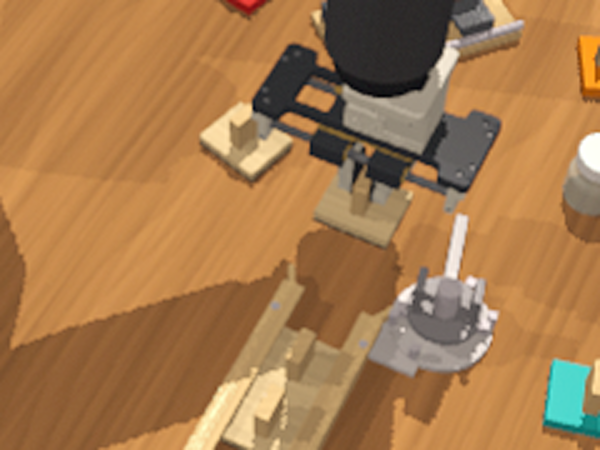

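```bash
python3 -m crank '[{"linear":[0.14,0.01,-0.4],"rot":[0,0,0.05],"hand":0.05},{"linear":[0,0,-0.4],"rot":[0,0,0],"hand":0.05},{"linear":[0,0,-0.1],"rot":[0,0,0],"hand":0.05},{"linear":[0,0,0],"rot":[0,0,0],"hand":0.05}]'; python3 - <<'E'
from h import *
goto(.5865,.0,.0325,.65)
E
```

```text
clock: 34.12
tool_pos: [0.5817, 0.0294, 0.0367]
orientation: [79.0, 89.9, 169.7]
force: [-0.3, -0.5, -2.3]
opening: 0.0132
t34.12 pos [0.5817 0.0294 0.0367] ang -179.4 open 0.0132 F [-0.3 -0.5 -2.3] q [ 22.  23. -24.  -0. -43. -21.]
need lin [ 0.08 -0.49 -0.07] dyaw units 0.00 (alt -36.00) tilt units [-0.004 -0.02  -0.   ]
```

```bash
python3 -m crank '[{"linear":[0.08,0,-0.08],"rot":[0,0,0],"hand":0.05},{"linear":[0,-0.15,0],"rot":[0,0,0],"hand":0.05},{"linear":[0,-0.15,0],"rot":[0,0,0],"hand":0.05},{"linear":[0,-0.15,0],"rot":[0,0,0],"hand":0.05}]'; python3 - <<'E'
from h import *
goto(.5866,-.045,.0325,.65)
E
```

```text
clock: 34.62
tool_pos: [0.5879, 0.0015, 0.0341]
orientation: [-53.0, 89.9, 37.7]
force: [-0.8, -0.5, -2.0]
opening: 0.0139
t34.62 pos [0.5879 0.0015 0.0341] ang -179.3 open 0.0139 F [-0.8 -0.5 -2. ] q [ 19.  23. -24.  -0. -43. -18.]
need lin [-0.02 -0.77 -0.03] dyaw units -0.01 (alt 35.99) tilt units [-0.016  0.021  0.   ]
```

```bash
python3 -m crank '[{"linear":[-0.02,0,-0.03],"rot":[0,0,0],"hand":0.05},{"linear":[0,-0.15,0],"rot":[0,0,0],"hand":0.05},{"linear":[0,-0.15,0],"rot":[0,0,0],"hand":0.05},{"linear":[0,-0.15,0],"rot":[0,0,0],"hand":0.05}]'; python3 - <<'E'
from h import *
goto(.5868,-.085,.0325,.65)
E
python3 -m crank '[{"linear":[0,-0.15,0],"rot":[0,0,0],"hand":0.05},{"linear":[0,-0.15,0],"rot":[0,0,0],"hand":0.05},{"linear":[0,-0.15,0],"rot":[0,0,0],"hand":0.05}]'; python3 - <<'E'
from h import *
goto(.5868,-.115,.0325,.65)
E
```

```text
clock: 35.12
tool_pos: [0.5866, -0.0279, 0.0324]
orientation: [-54.8, 89.9, 35.9]
force: [-0.7, -0.1, -2.5]
opening: 0.0137
t35.12 pos [ 0.5866 -0.0279  0.0324] ang -179.3 open 0.0137 F [-0.7 -0.1 -2.5] q [ 16.  23. -24.  -0. -43. -16.]
need lin [ 0.   -0.95  0.  ] dyaw units -0.00 (alt 36.00) tilt units [-0.017  0.023  0.   ]
clock: 35.5
tool_pos: [0.5866, -0.057, 0.0324]
orientation: [-54.5, 89.9, 36.1]
force: [-0.1, 0.4, -2.4]
opening: 0.0134
t35.50 pos [ 0.5866 -0.057   0.0324] ang -179.3 open 0.0134 F [-0.1  0.4 -2.4] q [ 13.  24. -23.  -0. -43. -13.]
need lin [ 0.   -0.97  0.  ] dyaw units -0.00 (alt 36.00) tilt units [-0.017  0.023  0.   ]
```

```bash
python3 -m crank '[{"linear":[0,-0.2,0],"rot":[0,0,0],"hand":0.05},{"linear":[0,-0.2,0],"rot":[0,0,0],"hand":0.05},{"linear":[0,-0.2,0],"rot":[0,0,0],"hand":0.05},{"linear":[0,-0.2,0],"rot":[0,0,0],"hand":0.05},{"linear":[0,-0.15,-0.02],"rot":[0,0,0],"hand":0.05},{"linear":[0,0,0],"rot":[0,0,0],"hand":0.05}]'; python3 - <<'E'
from h import *
goto(.587,-.115,.029,.65)
E
python3 -m crank '[{"linear":[0,0,0],"rot":[0,0,0],"hand":0.5},{"linear":[0,0,0],"rot":[0,0,0],"hand":0.5},{"linear":[0,0,0.5],"rot":[0,0,0],"hand":0.5},{"linear":[0,0,0.6],"rot":[0,0,0],"hand":0.8},{"linear":[0,0,0.6],"rot":[0,0,0],"hand":1},{"linear":[-0.3,0.0,0.3],"rot":[0,0,0],"hand":1},{"linear":[-0.6,-0.2,0],"rot":[0,0,0],"hand":1}]'; python3 - <<'E'
from h import *
s=eyes.snapshot("top");t=eyes.snapshot("scene")
save(t,"s16",(230,130,470,370),2.5)
for n,c in(("b0",(.4255,.0895)),("in",(.588,-.115)),("in",(.588,-.18)),("in",(.588,-.24))):
    for p in both(s,t,c,.045,.046,.058): print(n,len(p),rect(p) if len(p)>5 else "")
goto(.4255,.0895,.12,-15)
E
```

```text
clock: 36.25
tool_pos: [0.5877, -0.118, 0.032]
orientation: [-62.9, 89.7, 27.8]
force: [0.1, -0.1, -1.6]
opening: 0.0135
t36.25 pos [ 0.5877 -0.118   0.032 ] ang -179.4 open 0.0135 F [ 0.1 -0.1 -1.6] q [  7.  24. -22.  -0. -43.  -7.]
need lin [-0.01  0.05 -0.05] dyaw units 0.00 (alt -36.00) tilt units [-0.028  0.052  0.   ]
clock: 37.12
tool_pos: [0.5333, -0.13, 0.1548]
orientation: [-90.8, 89.9, 0.0]
force: [0.3, -0.3, 0.2]
opening: 0.0779
b0 0 
b0 0 
in 4 
in 105 [ 587.9 -129.2   58.9   14.5  -89.8]
in 10 [ 5.894e+02 -2.224e+02  1.380e+01  3.500e+00  5.000e-01]
in 125 [ 589.9 -179.7   89.3   14.1  -89.7]
in 64 [ 589.6 -236.9   32.6   14.8  -88.1]
in 125 [ 590.5 -225.8   61.3   14.8  -89.7]
t37.23 pos [ 0.5294 -0.1308  0.154 ] ang -179.3 open 0.0850 F [ 0.1 -1.1 -0.2] q [  7.  12. -22.  -0. -57.  -6.]
need lin [-1.73  3.67 -0.57] dyaw units -3.14 (alt 32.86) tilt units [-0.009 -0.008 -0.   ]
```

View pics/s16.png

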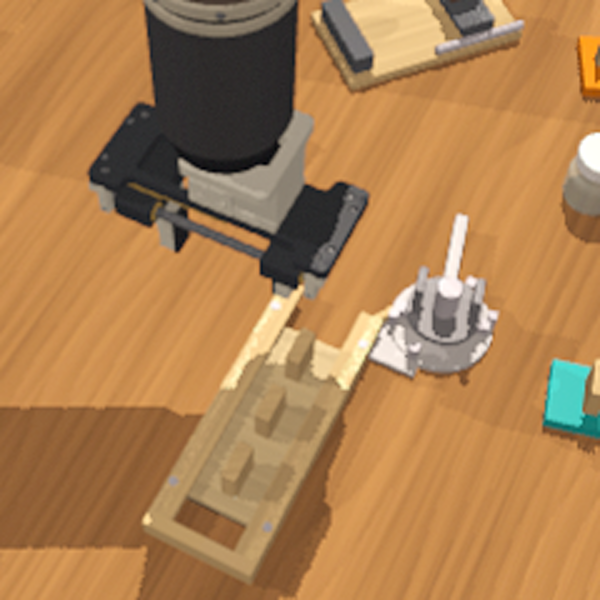

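Three blocks are in, neatly in a row. The last block b0 is hidden by the arm, so I'll move aside and look.

```bash
python3 -m crank '[{"linear":[0,0.6,0],"rot":[0,0,-0.5],"hand":1},{"linear":[0,0.8,0],"rot":[0,0,-0.5],"hand":1},{"linear":[0,0.8,0],"rot":[0,0,-0.5],"hand":1},{"linear":[0,0.8,0],"rot":[0,0,-0.5],"hand":1},{"linear":[0,0.3,0],"rot":[0,0,-0.5],"hand":1},{"linear":[0,0,0],"rot":[0,0,-0.5],"hand":1}]'; python3 - <<'E'
from h import *
s=eyes.snapshot("top");t=eyes.snapshot("scene")
save(t,"s17",(230,80,470,260),2.5)
for z in((.046,.058),(.01,.018)):
    for p in both(s,t,(.4255,.0895),.06,*z): print(len(p),rect(p) if len(p)>5 else "")
goto(.4255,.0895,.1,-15)
E
```

```text
clock: 37.98
tool_pos: [0.53, 0.074, 0.1545]
orientation: [-88.2, 89.9, -12.9]
force: [-0.4, -0.1, -0.5]
opening: 0.0876
61 [425.9  89.1  33.6  14.6  75.4]
81 [424.8  89.   36.7  15.1  70.2]
373 [425.9  89.1  72.1  60.4 -16.1]
400 [425.   90.   74.1  61.6 -16. ]
t38.08 pos [0.53   0.073  0.1545] ang 165.2 open 0.0873 F [-0.1 -0.4 -0.3] q [ 29.  11. -23.   0. -56. -44.]
need lin [-1.74  0.27 -0.91] dyaw units -0.04 (alt 35.96) tilt units [0.005 0.014 0.   ]
```

View pics/s17.png

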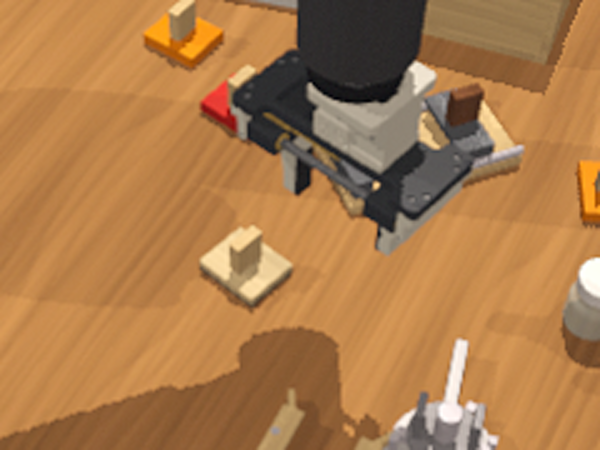

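b0 is unmoved at (0.4255, 0.089), yaw -15.5.

```bash
python3 -m crank '[{"linear":[-0.58,0.09,0],"rot":[0,0,0],"hand":1},{"linear":[-0.58,0.09,-0.2],"rot":[0,0,-0.1],"hand":1},{"linear":[-0.57,0.09,-0.4],"rot":[0,0,0],"hand":1},{"linear":[0,0,-0.3],"rot":[0,0,0],"hand":1},{"linear":[0,0,0],"rot":[0,0,0],"hand":1}]'; python3 - <<'E'
from h import *
goto(.4255,.0893,.030,-15.5)
E
```

```text
clock: 38.7
tool_pos: [0.4243, 0.0886, 0.0994]
orientation: [-87.4, 89.9, -12.5]
force: [0.1, -0.2, -0.4]
opening: 0.0879
t38.70 pos [0.4243 0.0886 0.0994] ang 164.9 open 0.0879 F [ 0.1 -0.2 -0.4] q [ 38.   5. -39.   0. -46. -53.]
need lin [ 0.02  0.01 -1.16] dyaw units -0.09 (alt 35.91) tilt units [0.006 0.028 0.   ]
```

```bash
python3 -m crank '[{"linear":[0.02,0.01,-0.4],"rot":[0,0,-0.1],"hand":1},{"linear":[0,0,-0.4],"rot":[0,0,0],"hand":0.8},{"linear":[0,0,-0.2],"rot":[0,0,0],"hand":0.8},{"linear":[0,0,0],"rot":[0,0,0],"hand":0.7}]'; python3 - <<'E'
from h import *
goto(.4255,.0893,.030,-15.5)
E
```

```text
clock: 39.2
tool_pos: [0.429, 0.09, 0.0407]
orientation: [-64.9, 89.6, 9.6]
force: [-1.1, 1.0, -0.7]
opening: 0.0655
t39.20 pos [0.429  0.09   0.0407] ang 164.5 open 0.0655 F [-1.1  1.  -0.7] q [ 38.  11. -42.   0. -36. -54.]
need lin [-0.06 -0.01 -0.18] dyaw units 0.00 (alt -36.00) tilt units [-0.013  0.074  0.   ]
```

```bash
python3 -m crank '[{"linear":[-0.06,-0.01,-0.18],"rot":[0,0.07,0],"hand":0.5},{"linear":[0,0,0],"rot":[0,0,0],"hand":0.05},{"linear":[0,0,0],"rot":[0,0,0],"hand":0.05},{"linear":[0,0,0],"rot":[0,0,0],"hand":0.05},{"linear":[0,0,0],"rot":[0,0,0],"hand":0.05},{"linear":[0,0,0],"rot":[0,0,0],"hand":0.05},{"linear":[0,0,0],"rot":[0,0,0],"hand":0.05},{"linear":[0,0,0],"rot":[0,0,0],"hand":0.05}]'; python3 - <<'E'
from h import *
goto(.4255,.0893,.029,-15.5)
E
python3 -m crank '[{"linear":[0,0,0.3],"rot":[0,0,0],"hand":0.05},{"linear":[0,0,0.4],"rot":[0,0,0],"hand":0.05},{"linear":[0.2,-0.1,0.2],"rot":[0,0,0.4],"hand":0.05},{"linear":[0.4,-0.15,0],"rot":[0,0,0.4],"hand":0.05},{"linear":[0.4,-0.15,0],"rot":[0,0,0.4],"hand":0.05},{"linear":[0.4,-0.15,0],"rot":[0,0,0.4],"hand":0.05},{"linear":[0.4,-0.15,0],"rot":[0,0,0.4],"hand":0.05},{"linear":[0.4,-0.15,0],"rot":[0,0,0.4],"hand":0.05},{"linear":[0.4,-0.15,0],"rot":[0,0,0.4],"hand":0.05},{"linear":[0,0,0],"rot":[0,0,0.4],"hand":0.05},{"linear":[0,0,0],"rot":[0,0,0],"hand":0.05}]'
python3 - <<'E'
from h import *
goto(.587,.03,.032,.65)
t=eyes.snapshot("scene");save(t,"s18",(230,130,470,310),2.5)
E
```

```text
clock: 40.2
tool_pos: [0.4266, 0.0902, 0.0313]
orientation: [-27.4, 89.8, 47.1]
force: [0.3, 0.4, -0.7]
opening: 0.0137
t40.20 pos [0.4266 0.0902 0.0313] ang 164.5 open 0.0137 F [ 0.3  0.4 -0.7] q [ 38.  12. -43.  -0. -35. -53.]
need lin [-0.02 -0.02 -0.04] dyaw units -0.00 (alt 36.00) tilt units [-0.036  0.033  0.   ]
clock: 41.58
tool_pos: [0.5836, 0.0267, 0.0838]
orientation: [77.5, 89.7, 168.6]
force: [0.3, 0.3, -2.1]
opening: 0.0137
t41.58 pos [0.5836 0.0267 0.0838] ang -179.0 open 0.0137 F [ 0.3  0.3 -2.1] q [ 22.  20. -21.  -0. -49. -21.]
need lin [ 0.06  0.06 -0.86] dyaw units -0.07 (alt 35.93) tilt units [-0.011 -0.054 -0.   ]
```

View pics/s18.png

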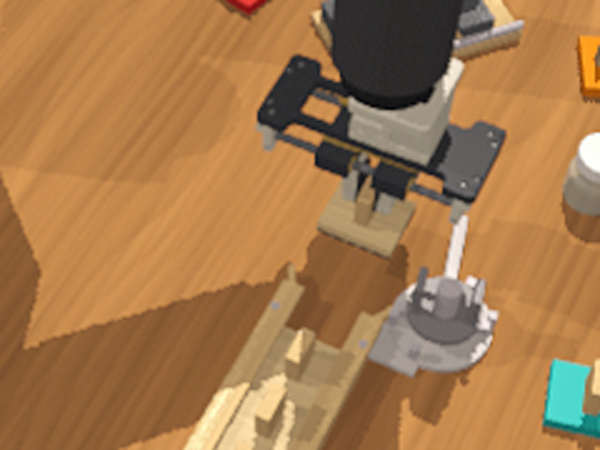

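The last block is held level ahead of the mouth. I'll lower it.

```bash
python3 -m crank '[{"linear":[0.06,0.06,-0.4],"rot":[0,-0.05,-0.07],"hand":0.05},{"linear":[0,0,-0.3],"rot":[0,0,0],"hand":0.05},{"linear":[0,0,-0.1],"rot":[0,0,0],"hand":0.05},{"linear":[0,0,0],"rot":[0,0,0],"hand":0.05}]'; python3 - <<'E'
from h import *
goto(.5865,.0,.032,.65)
E
```

```text
clock: 42.12
tool_pos: [0.5858, 0.0316, 0.0361]
orientation: [-36.4, 89.9, 54.2]
force: [0.7, -0.3, -1.6]
opening: 0.014
t42.12 pos [0.5858 0.0316 0.0361] ang -179.4 open 0.0140 F [ 0.7 -0.3 -1.6] q [ 22.  23. -24.  -0. -43. -21.]
need lin [ 0.01 -0.53 -0.07] dyaw units 0.00 (alt -36.00) tilt units [-0.018  0.013  0.   ]
```

```bash
python3 -m crank '[{"linear":[0.01,0,-0.08],"rot":[0,0,0],"hand":0.05},{"linear":[0,-0.15,0],"rot":[0,0,0],"hand":0.05},{"linear":[0,-0.15,0],"rot":[0,0,0],"hand":0.05},{"linear":[0,-0.15,0],"rot":[0,0,0],"hand":0.05}]'; python3 - <<'E'
from h import *
goto(.5866,-.03,.032,.65)
E
```

```text
clock: 42.62
tool_pos: [0.5873, 0.0037, 0.033]
orientation: [-59.7, 89.7, 30.9]
force: [0.2, 0.1, -1.9]
opening: 0.0137
t42.62 pos [0.5873 0.0037 0.033 ] ang -179.3 open 0.0137 F [ 0.2  0.1 -1.9] q [ 19.  23. -24.  -0. -43. -19.]
need lin [-0.01 -0.56 -0.02] dyaw units -0.01 (alt 35.99) tilt units [-0.027  0.045  0.   ]
```

```bash
python3 -m crank '[{"linear":[-0.01,0,-0.03],"rot":[0,0.04,0],"hand":0.05},{"linear":[0,-0.15,0],"rot":[0,0,0],"hand":0.05},{"linear":[0,-0.15,0],"rot":[0,0,0],"hand":0.05},{"linear":[0,-0.15,0],"rot":[0,0,0],"hand":0.05}]'; python3 - <<'E'
from h import *
goto(.5868,-.083,.032,.65)
E
python3 -m crank '[{"linear":[0,-0.15,0],"rot":[0,0,0],"hand":0.05},{"linear":[0,-0.15,0],"rot":[0,0,0],"hand":0.05},{"linear":[0,-0.15,0],"rot":[0,0,0],"hand":0.05},{"linear":[0,-0.1,0],"rot":[0,0,0],"hand":0.05}]'; python3 - <<'E'
from h import *
goto(.5868,-.083,.032,.65)
E
```

```text
clock: 43.12
tool_pos: [0.587, -0.0256, 0.0314]
orientation: [-20.2, 89.8, 70.4]
force: [0.6, 0.5, -1.3]
opening: 0.0138
t43.12 pos [ 0.587  -0.0256  0.0314] ang -179.4 open 0.0138 F [ 0.6  0.5 -1.3] q [ 16.  24. -24.  -0. -43. -16.]
need lin [-0.   -0.96  0.01] dyaw units 0.00 (alt -36.00) tilt units [-0.03   0.011  0.   ]
clock: 43.62
tool_pos: [0.5872, -0.0608, 0.0314]
orientation: [-25.1, 89.8, 65.5]
force: [-1.3, 5.2, -0.5]
opening: 0.0138
t43.62 pos [ 0.5872 -0.0608  0.0314] ang -179.4 open 0.0138 F [-1.3  5.2 -0.5] q [ 13.  24. -23.  -0. -43. -12.]
need lin [-0.01 -0.37  0.01] dyaw units 0.01 (alt -35.99) tilt units [-0.038  0.017  0.   ]
```

```bash
python3 -m crank '[{"linear":[0,-0.15,0],"rot":[0,0,0],"hand":0.05},{"linear":[0,-0.12,0],"rot":[0,0,0],"hand":0.05},{"linear":[0,-0.08,0],"rot":[0,0,0],"hand":0.05},{"linear":[0,-0.05,0],"rot":[0,0,0],"hand":0.05},{"linear":[0,0,0],"rot":[0,0,0],"hand":0.05}]'; python3 - <<'E'
from h import *
goto(.5868,-.083,.032,.65)
E
```

```text
clock: 44.25
tool_pos: [0.5874, -0.0851, 0.0315]
orientation: [-24.7, 89.7, 65.9]
force: [0.1, 2.0, -1.4]
opening: 0.0136
t44.25 pos [ 0.5874 -0.0851  0.0315] ang -179.4 open 0.0136 F [ 0.1  2.  -1.4] q [ 10.  24. -23.  -0. -43. -10.]
need lin [-0.01  0.03  0.01] dyaw units 0.01 (alt -35.99) tilt units [-0.055  0.024  0.   ]
```

The last block should sit about 8 mm inside. I'll release, lift and check.

```bash
python3 -m crank '[{"linear":[0,0,-0.01],"rot":[0,0,0],"hand":0.4},{"linear":[0,0,0],"rot":[0,0,0],"hand":0.4},{"linear":[0,0,0.4],"rot":[0,0,0],"hand":0.4},{"linear":[0,0,0.6],"rot":[0,0,0],"hand":0.5},{"linear":[0,0,0.8],"rot":[0,0,0],"hand":0.8},{"linear":[-0.4,0,0.6],"rot":[0,0,0],"hand":1},{"linear":[-0.7,0,0],"rot":[0,0,0],"hand":1}]'; python3 - <<'E'
from h import *
s=eyes.snapshot("top");t=eyes.snapshot("scene")
save(t,"s19",(230,130,470,370),2.5)
for y in(-.085,-.145,-.205,-.265):
    for p in both(s,t,(.589,y),.024,.046,.058): print("in",len(p),rect(p) if len(p)>5 else "")
P=cloud(t).reshape(-1,3)
m=(abs(P[:,0]-.588)<.024)&(P[:,2]>.009)&(P[:,2]<.019)&(P[:,1]<0);print("slab y edges",np.percentile(P[m,1],[.5,99.5]))
for p in both(s,t,(.68,-.017),.05,.068,.08): print("tabs",len(p),rect(p) if len(p)>5 else "")
goto(.6815,-.017,.15,13.7)
E
```

```text
clock: 45.12
tool_pos: [0.5212, -0.0871, 0.1785]
orientation: [-22.6, 90.0, 68.1]
force: [-0.6, -0.2, -0.6]
opening: 0.0683
in 0 
in 104 [585.6 -86.5  34.3  14.6 -89.6]
in 18 [ 586.9 -154.8   12.7   11.4  -85.6]
in 108 [ 588.5 -145.5   35.6   14.2   89.7]
in 62 [ 589.6 -205.    32.5   15.4   89.7]
in 121 [ 590.3 -207.2   35.8   14.6  -89.8]
in 59 [ 589.7 -265.5   32.5   14.6  -88.7]
in 121 [ 591.  -267.1   33.9   14.4  -88.9]
slab y edges [-0.30985972 -0.05608746]
tabs 0 
tabs 159 [681.4 -16.   57.8  28.9  13.8]
t45.23 pos [ 0.5164 -0.0872  0.1767] ang -179.4 open 0.0759 F [ 0.6  0.2 -0.4] q [ 12.   9. -22.  -0. -59. -11.]
need lin [ 2.75  1.17 -0.45] dyaw units 2.62 (alt -33.38) tilt units [-0.019 -0.049 -0.   ]
```

View pics/s19.png

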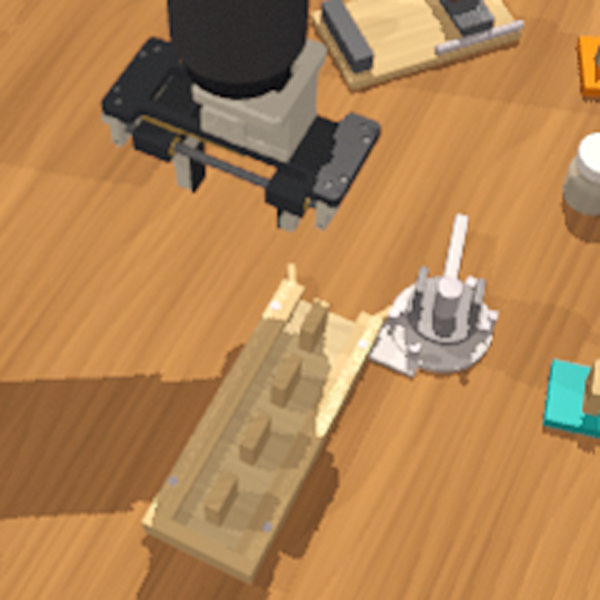

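All four blocks are inside; the outermost slab edge is at y≈-0.056 and the mouth is at -0.047. Now I'll go to the collar.

```bash
python3 -m crank '[{"linear":[0.55,0.23,0],"rot":[0,0,0.5],"hand":1},{"linear":[0.55,0.23,0],"rot":[0,0,0.5],"hand":1},{"linear":[0.55,0.23,0],"rot":[0,0,0.5],"hand":1},{"linear":[0.55,0.23,0],"rot":[0,0,0.5],"hand":1},{"linear":[0.55,0.24,0],"rot":[0,0,0.6],"hand":1},{"linear":[0,0,-0.3],"rot":[0,0,0],"hand":1},{"linear":[0,0,0],"rot":[0,0,0],"hand":1}]'; python3 - <<'E'
from h import *
goto(.6815,-.017,.045,13.6)
E
```

```text
clock: 46.1
tool_pos: [0.6858, -0.017, 0.1575]
orientation: [91.6, 89.7, -164.4]
force: [-0.2, 0.2, -0.2]
opening: 0.0876
t46.10 pos [ 0.6858 -0.017   0.1575] ang -166.0 open 0.0876 F [-0.2  0.2 -0.2] q [ 15.  24.  -3.   0. -63.  -1.]
need lin [-0.07 -0.   -1.88] dyaw units -0.08 (alt 35.92) tilt units [ 0.015 -0.053  0.   ]
```

```bash
python3 -m crank '[{"linear":[-0.07,0,-0.5],"rot":[0,-0.05,-0.08],"hand":1},{"linear":[0,0,-0.5],"rot":[0,0,0],"hand":1},{"linear":[-0.02,0,-0.2],"rot":[0,0,0],"hand":1},{"linear":[0,0,0],"rot":[0,0,0],"hand":1}]'; python3 - <<'E'
from h import *
goto(.6815,-.017,.045,13.6)
E
```

```text
clock: 46.6
tool_pos: [0.6794, -0.0187, 0.0866]
orientation: [-146.1, 89.8, -42.6]
force: [-0.1, -0.8, 0.8]
opening: 0.0875
t46.60 pos [ 0.6794 -0.0187  0.0866] ang -166.5 open 0.0875 F [-0.1 -0.8  0.8] q [ 15.  27.  -9.   0. -54.  -2.]
need lin [ 0.04  0.03 -0.69] dyaw units 0.02 (alt -35.98) tilt units [0.024 0.026 0.   ]
```

```bash
python3 -m crank '[{"linear":[0.04,0.03,-0.3],"rot":[0,0,0],"hand":1},{"linear":[0,0,-0.3],"rot":[0,0,0],"hand":1},{"linear":[0,0,-0.1],"rot":[0,0,0],"hand":1},{"linear":[0,0,0],"rot":[0,0,0],"hand":1}]'; python3 - <<'E'
from h import *
goto(.6815,-.017,.045,13.6)
E
```

```text
clock: 47.1
tool_pos: [0.6831, -0.0168, 0.0446]
orientation: [-121.1, 89.7, -17.6]
force: [0.5, 0.5, 0.5]
opening: 0.0874
t47.10 pos [ 0.6831 -0.0168  0.0446] ang -166.5 open 0.0874 F [0.5 0.5 0.5] q [ 15.  30. -10.   0. -50.  -2.]
need lin [-0.03 -0.    0.01] dyaw units 0.02 (alt -35.98) tilt units [0.02  0.065 0.   ]
```

```bash
python3 -m crank '[{"linear":[-0.02,0,0.01],"rot":[0,0.06,0],"hand":1},{"linear":[0,0,0],"rot":[0,0,0],"hand":0.4},{"linear":[0,0,0],"rot":[0,0,0],"hand":0.4},{"linear":[0,0,0],"rot":[0,0,0],"hand":0.4},{"linear":[0,0,0],"rot":[0,0,0],"hand":0.4},{"linear":[0,0,0],"rot":[0,0,0],"hand":0.4},{"linear":[0,0,0],"rot":[0,0,0],"hand":0.4}]'; python3 - <<'E'
from h import *
goto(.6815,-.017,.045,-89)
E
```

```text
clock: 47.98
tool_pos: [0.6815, -0.0171, 0.0471]
orientation: [166.1, 89.9, -90.4]
force: [-4.0, -0.5, 5.6]
opening: 0.0392
t47.98 pos [ 0.6815 -0.0171  0.0471] ang -166.5 open 0.0392 F [-4.  -0.5  5.6] q [ 15.  30. -10.   0. -50.  -2.]
need lin [ 0.    0.   -0.04] dyaw units 15.50 (alt -20.50) tilt units [ 0.023 -0.     0.   ]
```

```bash
python3 -m crank '[{"linear":[0,0,0],"rot":[0,0,0.8],"hand":0.4},{"linear":[0,0,0],"rot":[0,0,0.9],"hand":0.4},{"linear":[0,0,0],"rot":[0,0,0.9],"hand":0.4},{"linear":[0,0,0],"rot":[0,0,0.9],"hand":0.4},{"linear":[0,0,0],"rot":[0,0,0.9],"hand":0.4},{"linear":[0,0,0],"rot":[0,0,0.9],"hand":0.4}]'; python3 - <<'E'
from h import *
goto(.6815,-.017,.045,-89)
s=eyes.snapshot("top");save(s,"t20",(220,130,420,280),3)
E
```

```text
clock: 48.72
tool_pos: [0.6816, -0.0169, 0.0472]
orientation: [-161.9, 89.9, -31.2]
force: [-0.8, 0.4, 0.7]
opening: 0.0393
t48.73 pos [ 0.6816 -0.0169  0.0472] ang -139.2 open 0.0393 F [-0.8  0.4  0.7] q [ 15.  30. -10.   0. -50.  26.]
need lin [-0.   -0.   -0.04] dyaw units 10.05 (alt -25.95) tilt units [0.011 0.018 0.   ]
```

View pics/t20.png

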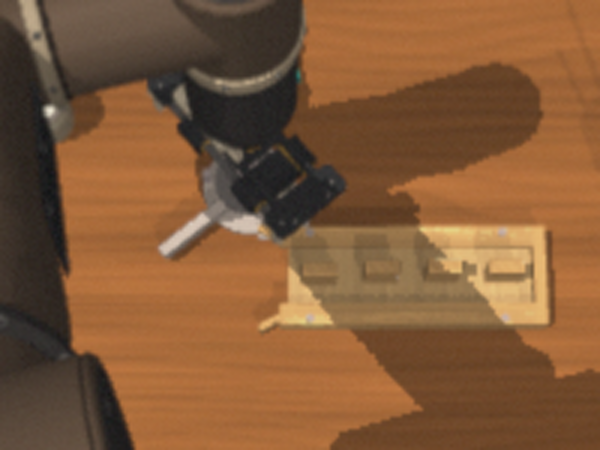

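The gate is swinging back, with its arm now pointing lower-left. I'll continue.

```bash
python3 -m crank '[{"linear":[0,0,0],"rot":[0,0,0.9],"hand":0.4},{"linear":[0,0,0],"rot":[0,0,0.9],"hand":0.4},{"linear":[0,0,0],"rot":[0,0,0.9],"hand":0.4},{"linear":[0,0,0],"rot":[0,0,0.9],"hand":0.4},{"linear":[0,0,0],"rot":[0,0,0.9],"hand":0.4},{"linear":[0,0,0],"rot":[0,0,0.9],"hand":0.4},{"linear":[0,0,0],"rot":[0,0,0.9],"hand":0.4},{"linear":[0,0,0],"rot":[0,0,0.9],"hand":0.4},{"linear":[0,0,0],"rot":[0,0,0.9],"hand":0.4},{"linear":[0,0,0],"rot":[0,0,0.9],"hand":0.4}]'; python3 - <<'E'
from h import *
goto(.6815,-.017,.045,-89)
print(monitor.get_obs()["moment"])
E
```

```text
clock: 50.02
tool_pos: [0.6818, -0.0166, 0.0472]
orientation: [-143.2, 89.9, 33.4]
force: [-1.4, -0.3, 1.6]
opening: 0.039
t50.02 pos [ 0.6818 -0.0166  0.0472] ang -93.4 open 0.0390 F [-1.4 -0.3  1.6] q [ 15.  30. -10.  -0. -50.  72.]
need lin [-0.01 -0.01 -0.04] dyaw units 0.88 (alt -35.12) tilt units [-0.016  0.025  0.   ]
[-0.00259483  0.34666075 -0.08097887]
```

```bash
python3 -m crank '[{"linear":[0,0,0],"rot":[0,0,0.7],"hand":0.4},{"linear":[0,0,0],"rot":[0,0,0.5],"hand":0.4},{"linear":[0,0,0],"rot":[0,0,0.4],"hand":0.4},{"linear":[0,0,0],"rot":[0,0,0.3],"hand":0.4},{"linear":[0,0,0],"rot":[0,0,0],"hand":0.4}]'; python3 - <<'E'
from h import *
goto(.6815,-.017,.045,-89)
print(monitor.get_obs()["moment"])
E
```

```text
clock: 50.65
tool_pos: [0.6818, -0.0165, 0.0472]
orientation: [-131.2, 89.8, 54.7]
force: [-0.6, 0.2, 1.2]
opening: 0.0397
t50.65 pos [ 0.6818 -0.0165  0.0472] ang -84.1 open 0.0397 F [-0.6  0.2  1.2] q [ 15.  30. -10.  -0. -50.  81.]
need lin [-0.01 -0.01 -0.04] dyaw units -0.98 (alt 35.02) tilt units [-0.036  0.026  0.   ]
[ 0.0226679   0.3245127  -1.54114277]
```

The gate is against the shut stop. I'll release and lift.

```bash
python3 -m crank '[{"linear":[0,0,0],"rot":[0,0,0],"hand":1},{"linear":[0,0,0],"rot":[0,0,0],"hand":1},{"linear":[0,0,0],"rot":[0,0,0],"hand":1},{"linear":[0,0,0],"rot":[0,0,0],"hand":1},{"linear":[0,0,0],"rot":[0,0,0],"hand":1},{"linear":[0,0,0.4],"rot":[0,0,0],"hand":1},{"linear":[0,0,0.6],"rot":[0,0,0],"hand":1},{"linear":[0,0,0.7],"rot":[0,0,0],"hand":1},{"linear":[-0.3,0.6,0.5],"rot":[0,0,0],"hand":1},{"linear":[-0.3,0.7,0],"rot":[0,0,0],"hand":1},{"linear":[-0.3,0.7,0],"rot":[0,0,0],"hand":1},{"linear":[-0.3,0.7,0],"rot":[0,0,0],"hand":1}]'; python3 - <<'E'
from h import *
goto(.547,.3545,.18,-41.5)
s=eyes.snapshot("top");save(s,"t21",(220,130,420,280),3)
t=eyes.snapshot("scene");save(t,"s21",(300,200,460,320),3)
for p in both(s,t,(.68,-.017),.05,.068,.08): print("tabs",len(p),rect(p) if len(p)>5 else "")
for w in(s,t):
    P=cloud(w).reshape(-1,3);p=P[(P[:,0]>.56)&(P[:,0]<.63)&(P[:,1]>-.036)&(P[:,1]<.02)&(P[:,2]>.022)&(P[:,2]<.03)]; print("gate",len(p),rect(p))
E
```

```text
clock: 52.15
tool_pos: [0.6088, 0.1468, 0.1836]
orientation: [-153.1, 89.7, 32.8]
force: [0.0, 0.1, -0.0]
opening: 0.0875
t52.15 pos [0.6088 0.1468 0.1836] ang -84.1 open 0.0875 F [ 0.   0.1 -0. ] q [ 31.  18.  -9.  -0. -63.  65.]
need lin [-1.03  3.46 -0.06] dyaw units 8.52 (alt -27.48) tilt units [-0.028  0.043  0.   ]
tabs 74 [680.8 -17.4  54.8  26.3 -89.6]
tabs 176 [681.5 -16.1  59.4  25.  -89.7]
gate 69 [598.8 -17.1  60.3   9.    0.7]
gate 136 [599.9 -16.7  60.3  14.   -0.7]
```

View pics/t21.png

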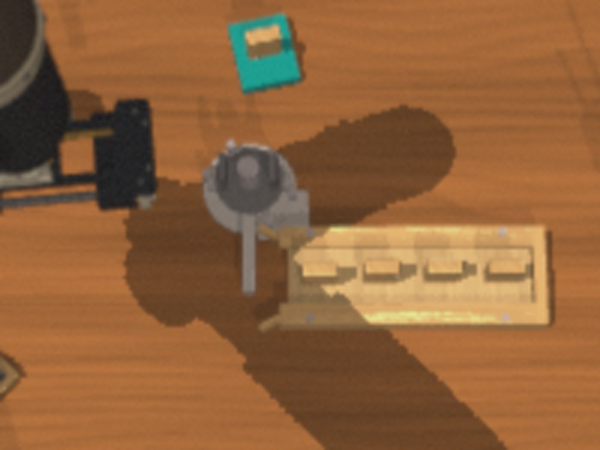

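View pics/s21.png

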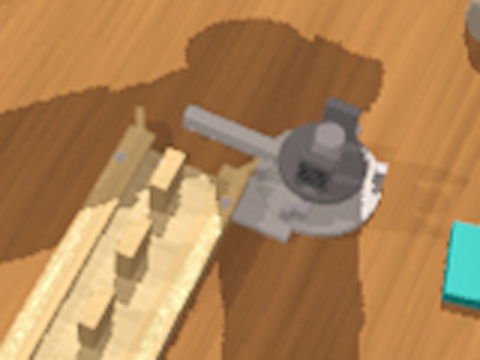

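The gate is shut with tab and gate measurements equal to the start (tabs about 55 to 59 mm, -89.6°). Now I'll close the vise.

```bash
python3 -m crank '[{"linear":[-0.11,0.38,0],"rot":[0,0,0.94],"hand":1},{"linear":[-0.11,0.38,0],"rot":[0,0,0.94],"hand":1},{"linear":[-0.11,0.38,0],"rot":[0,0,0.94],"hand":1},{"linear":[-0.11,0.38,0],"rot":[0,0,0.94],"hand":1},{"linear":[-0.11,0.38,0],"rot":[0,0,0.94],"hand":1},{"linear":[-0.11,0.38,0],"rot":[0,0,0.94],"hand":1},{"linear":[-0.11,0.38,0],"rot":[0,0,0.94],"hand":1},{"linear":[-0.11,0.38,0],"rot":[0,0,0.94],"hand":1},{"linear":[-0.11,0.38,0],"rot":[0,0,0.94],"hand":1},{"linear":[0,0,0],"rot":[0,0,0],"hand":1}]'; python3 - <<'E'
from h import *
goto(.547,.3545,.048,-41.5)
s=eyes.snapshot("top");t=eyes.snapshot("scene")
for p in both(s,t,(.547,.3545),.03,.069,.08): print("fin",len(p),rect(p) if len(p)>5 else "")
E
```

```text
clock: 53.5
tool_pos: [0.5482, 0.3581, 0.1846]
orientation: [-164.1, 89.7, 65.8]
force: [-0.6, -0.3, -0.5]
opening: 0.0877
t53.50 pos [0.5482 0.3581 0.1846] ang -40.1 open 0.0877 F [-0.6 -0.3 -0.5] q [ 50.  20.  -6.  -0. -64.  90.]
need lin [-0.02 -0.06 -2.28] dyaw units -0.28 (alt 35.72) tilt units [-0.055  0.025  0.   ]
fin 67 [547.3 354.3  34.9  15.7  50.4]
fin 73 [546.  353.9  34.4  19.2  50.8]
```

```bash
python3 -m crank '[{"linear":[-0.02,-0.06,-0.4],"rot":[-0.05,0,-0.25],"hand":1},{"linear":[0,0,-0.6],"rot":[0,0,0],"hand":1},{"linear":[0,0,-0.4],"rot":[0,0,0],"hand":1},{"linear":[0,0,0],"rot":[0,0,0],"hand":1}]'; python3 - <<'E'
from h import *
goto(.547,.3545,.048,-41.2)
E
```

```text
clock: 54.1
tool_pos: [0.549, 0.3493, 0.1]
orientation: [148.4, 89.8, 16.4]
force: [-0.1, 0.4, 0.8]
opening: 0.0876
t54.10 pos [0.549  0.3493 0.1   ] ang -42.0 open 0.0876 F [-0.1  0.4  0.8] q [ 50.  24. -12.   0. -54.  88.]
need lin [-0.03  0.09 -0.87] dyaw units 0.16 (alt -35.84) tilt units [-0.012  0.042  0.   ]
```

```bash
python3 -m crank '[{"linear":[-0.03,0.09,-0.3],"rot":[0,0.04,0.15],"hand":1},{"linear":[0,0,-0.4],"rot":[0,0,0],"hand":1},{"linear":[0,0,-0.1],"rot":[0,0,0],"hand":0.8},{"linear":[0,0,0],"rot":[0,0,0],"hand":0.8}]'; python3 - <<'E'
from h import *
goto(.547,.3545,.048,-41.2)
E
```

```text
clock: 54.6
tool_pos: [0.5492, 0.3555, 0.0535]
orientation: [-178.0, 89.7, 50.7]
force: [0.8, 0.5, 1.1]
opening: 0.0734
t54.60 pos [0.5492 0.3555 0.0535] ang -41.3 open 0.0734 F [0.8 0.5 1.1] q [ 50.  27. -14.  -0. -49.  89.]
need lin [-0.04 -0.02 -0.09] dyaw units 0.01 (alt -35.99) tilt units [-0.05   0.041  0.   ]
```

```bash
python3 -m crank '[{"linear":[-0.04,-0.02,-0.09],"rot":[-0.05,0.04,0],"hand":0.5},{"linear":[0,0,0],"rot":[0,0,0],"hand":0.05},{"linear":[0,0,0],"rot":[0,0,0],"hand":0.05},{"linear":[0,0,0],"rot":[0,0,0],"hand":0.05},{"linear":[0,0,0],"rot":[0,0,0],"hand":0.05},{"linear":[0,0,0],"rot":[0,0,0],"hand":0.05},{"linear":[0,0,0],"rot":[0,0,0],"hand":0.05},{"linear":[0,0,0],"rot":[0,0,0],"hand":0.05},{"linear":[-0.08,-0.09,0],"rot":[0,0,0],"hand":0.05},{"linear":[-0.08,-0.09,0],"rot":[0,0,0],"hand":0.05},{"linear":[-0.08,-0.09,0],"rot":[0,0,0],"hand":0.05},{"linear":[-0.08,-0.09,0],"rot":[0,0,0],"hand":0.05}]'; python3 - <<'E'
from h import *
goto(.547-.0292,.3545-.033,.048,-41.2)
E
```

```text
clock: 56.1
tool_pos: [0.5283, 0.3337, 0.0505]
orientation: [176.7, 89.6, 45.5]
force: [3.1, 2.1, -3.2]
opening: 0.0157
t56.10 pos [0.5283 0.3337 0.0505] ang -41.2 open 0.0157 F [ 3.1  2.1 -3.2] q [ 50.  25. -18.   0. -47.  89.]
need lin [-0.17 -0.2  -0.04] dyaw units 0.00 (alt -36.00) tilt units [-0.053  0.052  0.   ]
```

```bash
python3 -m crank '[{"linear":[-0.08,-0.09,0],"rot":[0,0,0],"hand":0.05},{"linear":[-0.08,-0.09,0],"rot":[0,0,0],"hand":0.05},{"linear":[-0.05,-0.06,0],"rot":[0,0,0],"hand":0.05},{"linear":[-0.03,-0.03,0],"rot":[0,0,0],"hand":0.05}]'; python3 - <<'E'
from h import *
goto(.547-.0292,.3545-.033,.048,-41.2)
E
```

```text
clock: 56.6
tool_pos: [0.5177, 0.3216, 0.0507]
orientation: [176.9, 88.8, 45.8]
force: [11.6, 5.4, -11.7]
opening: 0.0157
t56.60 pos [0.5177 0.3216 0.0507] ang -41.2 open 0.0157 F [ 11.6   5.4 -11.7] q [ 50.  23. -21.   0. -45.  88.]
need lin [ 0.   -0.   -0.05] dyaw units -0.01 (alt 35.99) tilt units [-0.169  0.165  0.   ]
```

The force rise means the jaw is at its stop. I'll release and lift clear.

```bash
python3 -m crank '[{"linear":[-0.02,-0.02,0],"rot":[0,0,0],"hand":0.05},{"linear":[0,0,0],"rot":[0,0,0],"hand":1},{"linear":[0,0,0],"rot":[0,0,0],"hand":1},{"linear":[0,0,0],"rot":[0,0,0],"hand":1},{"linear":[0,0,0],"rot":[0,0,0],"hand":1},{"linear":[0,0,0.4],"rot":[0,0,0],"hand":1},{"linear":[0,0,0.6],"rot":[0,0,0],"hand":1},{"linear":[0,0,0.6],"rot":[0,0,0],"hand":1},{"linear":[0,0.4,0.6],"rot":[0,0,0],"hand":1},{"linear":[-0.3,0.8,0.2],"rot":[0,0,0],"hand":1},{"linear":[-0.5,0.7,0],"rot":[0,0,0],"hand":1},{"linear":[0,0,0],"rot":[0,0,0],"hand":1}]'; python3 - <<'E'
from h import *
s=eyes.snapshot("top");t=eyes.snapshot("scene")
save(s,"t22");save(t,"s22")
for p in both(s,t,(.5185,.321),.03,.069,.08): print("fin",len(p),rect(p) if len(p)>5 else "")
for p in both(s,t,(.68,-.017),.05,.068,.08): print("tabs",len(p),rect(p) if len(p)>5 else "")
for y in(-.085,-.145,-.205,-.265):
    for p in both(s,t,(.589,y),.024,.046,.058): print("in",len(p),rect(p) if len(p)>5 else "")
print(monitor.get_obs()["tool_pos"])
E
```

```text
clock: 58.1
tool_pos: [0.4654, 0.4345, 0.1999]
orientation: [179.5, 88.9, 48.2]
force: [0.4, -0.5, -0.7]
opening: 0.0877
fin 73 [517.3 320.6  35.8  16.1  51.3]
fin 72 [518.  320.3  34.4  19.3  49.9]
tabs 72 [680.4 -17.4  54.8  26.6 -89.5]
tabs 180 [681.5 -15.6  60.   25.5 -88.8]
in 61 [585.3 -87.1  31.8  15.6 -88.6]
in 102 [585.7 -85.9  35.2  14.5 -87.6]
in 48 [ 587.2 -146.1   29.    12.9  -89.2]
in 108 [ 588.7 -145.7   35.2   14.4  -89.1]
in 57 [ 590.2 -205.2   31.9   14.4  -86.4]
in 121 [ 590.8 -206.4   35.1   15.5  -84.7]
in 62 [ 589.9 -265.8   32.7   15.6  -89.6]
in 123 [ 590.9 -267.    33.3   14.2  -89.8]
[0.46653357 0.43240016 0.19968127]
```

View pics/t22.png

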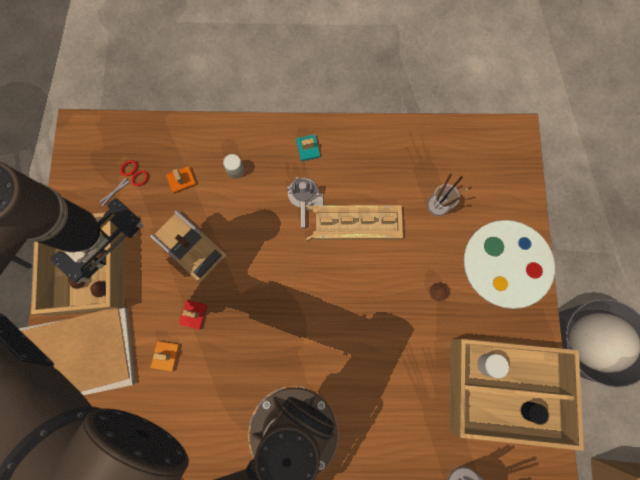

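View pics/s22.png

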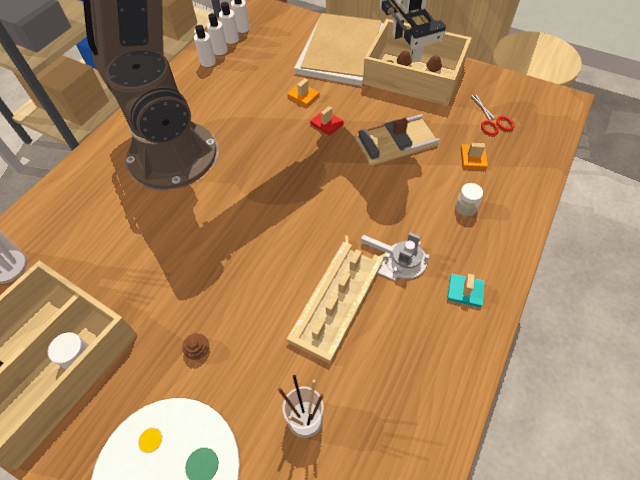

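All is in place and the robot is touching nothing: four blocks in the channel, gate shut, jaw closed, bystanders unmoved. Handing in.

```bash
python3 - <<'E'
from plant import ticket
print(ticket.close_job())
E
```

```text
the job is handed in; nothing more can be done
None
```

The job is finished and handed in at about 58 s of robot time, done in the order you asked. All four printing blocks are in the channel, including the one from the vise. The gate is shut and the vise is closed.

Last checks, from both camera views unless noted:
- **Blocks:** all four grips stand in a row and look upright. The outermost slab edge was measured about 9 mm inside the mouth, in the scene view only, just before the gate was shut.
- **Gate:** the tabs read 55 mm (top view) and 60 mm (scene view) apart at about -89°. That matches the start, so they have sprung out. I judged the lock from this and did not test it by force.
- **Vise:** the fin is back within about 1 mm of its starting position, and the jaw was pushed until the force rose to about 17 N at its stop.
- **Bystanders:** the jar, pine cone, brush cup and look-alikes appear unmoved by eye; I did not measure them.

No check failed. The one disagreement is the angle of the third grip in, which read 3° to 5° off straight in the last views and about 0° earlier. The gripper also slipped a few degrees on the tabs at each gate stop, but the gate measured fully open and then fully shut. I saw no block get knocked aside and no loosening of the grip.

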